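# Open the tasting jar and lay out the tasters at a fruit stall

### The arm

A 6-joint arm with a two-finger parallel gripper is mounted at the origin on the work surface. World frame = base frame: x ahead of the robot, y to its left, z up, the work surface at z = 0. Lengths are in mm, angles in rad, forces in N, time in s.
With the tool pointing down it reaches from about 300 to 775 mm from the base axis. Payload 14.6 kg.
Tool frame: the origin (TCP) lies at the very end of the fingers, on their centre line; the grasp point (between the pads) lies 19 mm behind it; z points along the fingers, y is the direction in which the jaws open and shut (so a half turn about z gives the same grasp; the last joint's range is limited). The gripper opens to 94 mm and grips with 3 to 60 N. Pads are 16 mm wide; open, the fingers measure 119 mm over their backs; the gripper's body (75 mm by 177 mm) begins 78 mm behind the grasp point.
Start: joints at [-1.204, 0.3, 1.521, -0, 1.321, -0.067], TCP at [231.169, -499.049, 205.446] pointing down, gripper open.
Joint ranges: [-3.03, 3.03], [-0.79, 2.21], [0.23, 2.52], [-1.04, 4.18], [0, 3.07], [-2.55, 2.55]. Speed limits (rad/s): [2.22, 2.22, 2.57, 3.14, 3.14, 3.14].

### API

Orientations are given as [roll, pitch, yaw] about the fixed x, y, z axes, in that order (R = Rz(yaw) Ry(pitch) Rx(roll)).
In Python, from cell import manip gives the robot as it stands.
- The arm moves only by the shell command python3 -m inch 'ROWS' [FORCE]. ROWS is a JSON object of lists of equal length, an entry for each row: "grip": the opening, from -1 (shut) to 1 (fully open), so that 0 is half open; "travel": the shift along the world's x, y, z in cm, a list of three; "turn": the turn, a rotation vector about the world's x, y, z in degrees, a list of three. A call has 1 to 10 rows; each row is the pose to reach, as a shift and turn from the pose measured when the call began; what a row does not reach only later rows make up. A row lasts 1/8 s, in which the tool goes at most 62.5 mm and 10.7 degrees, less where a joint would pass 70% of its speed; a pose out of reach is approached as far as the arm can. A call with a gripper value outside its range is refused whole. The fingers move at their own pace and stop on an object; FORCE is the grip in N (left out, the last holds). Time passes only in rows, so rows that repeat a pose let the fingers close. It gives the time, the measured TCP pose, the force and the opening at its end, in the units of the state.
- manip.read_state(): the state, without advancing time (a new reading comes with each control period).
- manip.camera(name): name is "side" or "top" or "wrist"; returns (picture, depth): 384x512x3 uint8, red, green, blue; 384x512 float32, mm along the optical axis (not along the pixel's ray), 0 where there is no reading.
- manip.calibration(name): a dict with "fx", "fy", "cx", "cy" (pixels), "world_from_camera" (4x4, takes a point from camera to world coordinates). Camera axes: x right, y up, looking along -z (the intrinsics and any distortion apply to the point x, -y, -z); pixel columns grow to the right and rows downward; lengths in mm; the calibration is good to about 2 mm. The wrist camera is an equidistant fisheye: a pixel r from the principal point sees the ray r / f radians off the axis. A picture is of the moment at which its call begins: read the wrist's pose just before it. calibration takes no time and is no camera call; for the wrist camera it gives the pose at the moment of the call.
- manip.sign_off(): hands the job in, once; it reports no verdict.
Trained networks look in the newest picture that a camera, given by its name, has taken for a name from the list of things; names that differ only in an ending like _2 or _b are one class to them, and where a whole thing is asked for, a point or a joint stands for the part that bears it (a point fixed in the world has none). Each returns a list of dicts, best first, with "p" (0 to 1); they miss things now and then, are a little off and sometimes report something else, mostly with a low value. They report only what shows in the picture. A call takes as long as a camera call. They do not tell look-alikes from the thing itself.
- manip.look_for(camera, label): "bbox" ([left, top, right, bottom] in pixels, round what is visible of it).
The state is a dict: "clock": time; "joints": joint angles; "qd": joint speeds; "effort": joint torques, N m; "eef_pos": TCP position; "eef_rot": TCP orientation; "wrist_force": force on the tool from outside, world axes, zero at the start; "moment": the same for the moment, N m; "finger_gap": finger opening in mm.
Only numpy, scipy, OpenCV 4.12 (cv2) and the standard library are available. Lean on these libraries where they do the work, as an engineer would, in place of code of your own. Each camera call takes 0.05 s, during which the arm holds its last target.

### The job

Get the dried-fruit tasting corner of the stall ready: first throw the jar stand's clamp lever into its marked middle notch, then break the stuck cap loose with a short hard anticlockwise twist, spin it off and lay it flat in the square cap rest on the stand. Lay every wooden taster on the counter flat in a tray compartment of its own, underside down with the handle at the notched end: spatulas (long, narrow) in the long compartments, scoops (short, broad) in the short ones. Leave the lever in its notch, and do not knock the fruit about.

Things in the scene. Friction and masses are not known exactly. Their poses are not given: they have to be found in the camera images.
- stand: Aluminium jar stand fixed to the counter (sizes in mm), plate 12 thick, with a white ceramic jar built in upright: body 72 wide up to 92 above the counter, neck 44 wide with small lugs. Origin: on the counter under the jar's axis. x axis: away from the clamp lever, which is on the -x side, roughly towards the robot; z up. The square cap rest is on its -y side.
- clamp (a joint): Clamp lever, turning level (positive anticlockwise from above). Snaps into three notches: -0.6 rad (jar released; starts here, knob to the stand's +y side), 0 (middle, marked by a diamond: jar clamped, lever pointing straight along the stand's -x), +0.6 (released). Let go within 0.3 rad of a notch it falls into it; passing takes about 4 N at the knob. End stops at +-0.66 rad.
- lever_knob (a point): Centre of the upright black cylindrical knob at the lever's end: 20 mm in diameter, 34 mm high (from 29 to 63 mm above the counter). This point is 46 mm above the counter.
- lever_pivot (a point): Point on the lever's vertical pivot axis, 46 mm above the counter; 90 mm from the knob's axis and 65 mm from the jar's axis.
- cap_center (a point): Centre of the knurled round steel cap: 59 mm in diameter, 26 mm high, about 60 g. On the jar its underside is 106 mm above the counter, its top 132, this point 119. Its x axis lies along the stand's x while tight; z up. Stuck: turning it anticlockwise from above takes about 0.6 N m through the first 0.3 rad, then it breaks loose and turns with almost no force.
- jar_mouth (a point): Centre of the jar's rim, on its axis, 122 mm above the counter. The cap unscrews anticlockwise by 2.4 rad from tight, to a stop, without rising; lugs hold it down until then, and it lifts straight off only within about 0.08 rad of the stop.
- cap_rest (a point): Centre of the floor of the square cap rest on the stand, 115 mm from the jar's axis on the stand's -y side: 76 mm square inside, floor 4 mm above the counter, rim 12 mm above the floor. Axes as the stand's.
- long_a (a point): Centre of the floor of the outer long compartment (156 x 40 mm inside) of a fixed wooden tray: floor 3 mm above the counter, walls 5 mm thick, 7 mm above the floor. x axis: along the compartment, from the wall with a 20 mm notch at each compartment (-x, handle end) to the plain end (+x, blade end). Towards -y follow long_b, short_a, short_b, all beginning at the notched wall.
- long_b (a point): Centre of the floor of the inner long compartment, 156 x 40 mm inside. Axes as long_a's.
- short_a (a point): Centre of the floor of the inner short compartment, 116 x 44 mm inside. Axes as long_a's.
- short_b (a point): Centre of the floor of the outer short compartment, 116 x 44 mm inside. Axes as long_a's.
- spatula_a_center (a point): Wooden spatula, long and narrow, lying on the counter (may be absent), 140 mm long, 50 g: square handle 88 mm long, 20 wide, 20 high, then a flat blade 52 mm long, 30 wide, 5 thick, level with the handle's underside. This point: middle of its length, on the handle 18 mm behind the blade, 10 mm above its underside, near the centre of mass. x: towards the blade tip; z: up.
- spatula_a_tip (a point): Middle of that spatula's blade front edge, 70 mm ahead of its centre point along x, 2.5 mm above its underside.
- spatula_b_center (a point): Wooden spatula, long and narrow, lying on the counter (may be absent), 140 mm long, 50 g: square handle 88 mm long, 20 wide, 20 high, then a flat blade 52 mm long, 30 wide, 5 thick, level with the handle's underside. This point: middle of its length, on the handle 18 mm behind the blade, 10 mm above its underside, near the centre of mass. x: towards the blade tip; z: up.
- spatula_b_tip (a point): Middle of that spatula's blade front edge, 70 mm ahead of its centre point along x, 2.5 mm above its underside.
- scoop_a_center (a point): Wooden scoop, short and broad, lying on the counter (may be absent), 100 mm long, 50 g: square handle 62 mm long, 20 wide, 20 high, then a flat blade 38 mm long, 36 wide, 5 thick, level with the handle's underside. This point: middle of its length, on the handle 12 mm behind the blade, 10 mm above its underside, near the centre of mass. x: towards the blade tip; z: up.
- scoop_a_tip (a point): Middle of that scoop's blade front edge, 50 mm ahead of its centre point along x, 2.5 mm above its underside.
- scoop_b_center (a point): Wooden scoop, short and broad, lying on the counter (may be absent), 100 mm long, 50 g: square handle 62 mm long, 20 wide, 20 high, then a flat blade 38 mm long, 36 wide, 5 thick, level with the handle's underside. This point: middle of its length, on the handle 12 mm behind the blade, 10 mm above its underside, near the centre of mass. x: towards the blade tip; z: up.
- scoop_b_tip (a point): Middle of that scoop's blade front edge, 50 mm ahead of its centre point along x, 2.5 mm above its underside.
- lime: A lime, 46 mm wide, 42 high, left of the robot's front; a bystander, origin under it.
- orange_a: An orange, 76 wide, 66 high, at the back; a bystander, origin under it.
- orange_b: Another orange, 72 wide, 64 high, at the back; a bystander, origin under it.
- avocado: A dark avocado, 64 wide, 78 high, right of the robot's front; a bystander, origin under it.
- mango: A yellow mango, 72 wide, 85 high, at the back; a bystander, origin under it.
There are look-alikes about, which are no part of the job. Leave any red look-alike of the part that bears spatula_b_center alone. Leave any green look-alike of the part that bears scoop_a_center alone.

How it is judged (in metres and radians):
On the way, in this order (a step that is already met when the one before it is completed fails the run):
1. the clamp lever rests in its marked middle notch (within 0.12 rad) (value of joint clamp between -0.12 and 0.12 rad), for 0.3 s.
2. with the jar clamped, the cap is broken loose: turned more than 0.5 rad, still on the jar (all of step 1 and angle between the x axis of cap_center and the x axis of stand, either way round above 0.5 rad and horizontal distance between cap_center and jar_mouth below 0.006 m and height (world z) of cap_center below 0.124 m), for 0.1 s.
3. the cap is lifted off the jar (distance between cap_center and jar_mouth above 0.03 m), for 0.1 s.
At the end, for the whole second after the job is handed in: Lever in the middle notch (0.12 rad); cap flat and still in the cap rest (18 mm each way); every taster flat and still, underside down, on the floor of a compartment of its size (12 mm along, 10 mm across, 5 mm high, 0.12 rad), handle at the notched end (all of step 1 and x of cap_center in the frame of cap_rest between -0.018 and 0.018 m and y of cap_center in the frame of cap_rest between -0.018 and 0.018 m and z of cap_center in the frame of cap_rest between 0.008 and 0.018 m and (angle between cap_center's own z axis and vertical below 0.12 rad or angle between cap_center's own z axis and vertical above 3.02 rad) and linear speed of each of cap, spatula_a, spatula_b, scoop_a, scoop_b below 0.03 m/s and ((x of spatula_a_center in the frame of long_a between -0.012 and 0.012 m and y of spatula_a_center in the frame of long_a between -0.01 and 0.01 m and z of spatula_a_center in the frame of long_a between 0.005 and 0.015 m and x of spatula_a_tip in the frame of long_a above 0.05 m) or (x of spatula_a_center in the frame of long_b between -0.012 and 0.012 m and y of spatula_a_center in the frame of long_b between -0.01 and 0.01 m and z of spatula_a_center in the frame of long_b between 0.005 and 0.015 m and x of spatula_a_tip in the frame of long_b above 0.05 m)) and angle between each of spatula_a_center, spatula_b_center, scoop_a_center, scoop_b_center's own z axis and vertical below 0.12 rad and ((x of spatula_b_center in the frame of long_a between -0.012 and 0.012 m and y of spatula_b_center in the frame of long_a between -0.01 and 0.01 m and z of spatula_b_center in the frame of long_a between 0.005 and 0.015 m and x of spatula_b_tip in the frame of long_a above 0.05 m) or (x of spatula_b_center in the frame of long_b between -0.012 and 0.012 m and y of spatula_b_center in the frame of long_b between -0.01 and 0.01 m and z of spatula_b_center in the frame of long_b between 0.005 and 0.015 m and x of spatula_b_tip in the frame of long_b above 0.05 m)) and ((x of scoop_a_center in the frame of short_a between -0.012 and 0.012 m and y of scoop_a_center in the frame of short_a between -0.01 and 0.01 m and z of scoop_a_center in the frame of short_a between 0.005 and 0.015 m and x of scoop_a_tip in the frame of short_a above 0.03 m) or (x of scoop_a_center in the frame of short_b between -0.012 and 0.012 m and y of scoop_a_center in the frame of short_b between -0.01 and 0.01 m and z of scoop_a_center in the frame of short_b between 0.005 and 0.015 m and x of scoop_a_tip in the frame of short_b above 0.03 m)) and ((x of scoop_b_center in the frame of short_a between -0.012 and 0.012 m and y of scoop_b_center in the frame of short_a between -0.01 and 0.01 m and z of scoop_b_center in the frame of short_a between 0.005 and 0.015 m and x of scoop_b_tip in the frame of short_a above 0.03 m) or (x of scoop_b_center in the frame of short_b between -0.012 and 0.012 m and y of scoop_b_center in the frame of short_b between -0.01 and 0.01 m and z of scoop_b_center in the frame of short_b between 0.005 and 0.015 m and x of scoop_b_tip in the frame of short_b above 0.03 m))); the robot touches nothing.
It fails at once if a bystander fruit is knocked more than 40 mm from its place (distance of any of lime, orange_a, orange_b, avocado, mango from where it was at the start of the episode above 0.04 m).
Of spatula_a, spatula_b, scoop_a, scoop_b only 3 to 4 are there at a start; the rules pass over those that are not, and their reading is None.
At some moment in a run one of spatula_a, spatula_b, scoop_a, scoop_b may be knocked a few centimetres aside while the robot is not near it.
Once in a run the grip may slacken for a moment while it holds something.
It also fails if it takes over 208 s, if anything falls off the work surface, if the arm or the gripper's body presses on something with over 40 N, if the wrist force passes 120 N, or if a joint passes its speed limit or range.

## Working session

There is one attempt and no reset: what is moved stays moved. The work goes in short steps, Python scripts to look and compute and a shell command to move; the robot and the scene stay as the last step left them, time stands still between calls to the robot, and variables do not carry over. Pictures are saved under pics/ and viewed, and the job is handed in when it is done.

```bash
ls -la; mkdir -p pics; python3 - <<'E'
from cell import manip
import cv2
print(manip.read_state())
for n in ["top","side","wrist"]:
    im,d=manip.camera(n)
    cv2.imwrite(f"pics/{n}0.png",im[:,:,::-1]); 
    import numpy as np; np.save(f"pics/{n}0.npy",d)
    c=manip.calibration(n); print(n,c)
E
```

```text
total 12
drwxr-xr-x  3 agent agent 4096 Dec  7 15:19 .
drwxr-xr-x 23 root  root  4096 Dec  7 15:19 ..
drwxr-xr-x  2 agent agent 4096 Dec  7 15:19 pics
{'clock': 0.0, 'joints': array([-1.20362292e+00,  3.00497380e-01,  1.52157114e+00, -7.00900248e-06,
        1.32066211e+00, -6.65945298e-02]), 'qd': array([-0.00017674,  0.00112797,  0.00117165,  0.00066566, -0.00020563,
       -0.00212392]), 'effort': array([ 8.67233175e-04, -5.31812954e+01, -3.52737844e+01,  7.08105136e-02,
        2.44845764e-02, -9.45825741e-05]), 'eef_pos': array([ 231.06972097, -498.83124051,  204.8761099 ]), 'eef_rot': array([-3.14045675e+00, -6.89528096e-05,  4.33769639e-01]), 'wrist_force': array([ 0.19243862,  0.28984603, -0.10660166]), 'moment': array([-0.02702889, -0.00741507,  0.04785984]), 'finger_gap': 94.02657745739772}
top {'fx': 402.7371698181582, 'fy': 402.7371698181582, 'cx': 256.0927792351258, 'cy': 189.11228977260583, 'world_from_camera': array([[-1.05881967e-02,  9.89384581e-01, -1.44934606e-01,
         4.44003170e+02],
       [-9.99896690e-01, -9.06681656e-03,  1.11535428e-02,
        -4.083303
[... 422 characters left out ...]
30795127e-01,  6.58612653e-01,
         6.41275068e+02],
       [ 6.39280598e-03,  6.68588452e-01,  7.43605146e-01,
         8.43362062e+02],
       [ 0.00000000e+00,  0.00000000e+00,  0.00000000e+00,
         1.00000000e+00]])}
wrist {'fx': 297.3186396354542, 'fy': 297.3186396354542, 'cx': 258.22603148967136, 'cy': 194.43150267760424, 'world_from_camera': array([[ 4.20306499e-01,  8.80452936e-01,  2.19419859e-01,
         2.94793667e+02],
       [-9.07381862e-01,  4.08039582e-01,  1.00806032e-01,
        -4.68939744e+02],
       [-7.77020365e-04, -2.41467030e-01,  9.70408713e-01,
         3.83618654e+02],
       [ 0.00000000e+00,  0.00000000e+00,  0.00000000e+00,
         1.00000000e+00]])}
```

View pics/top0.png

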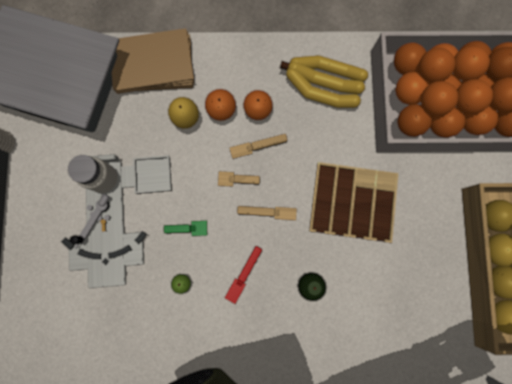

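View pics/side0.png

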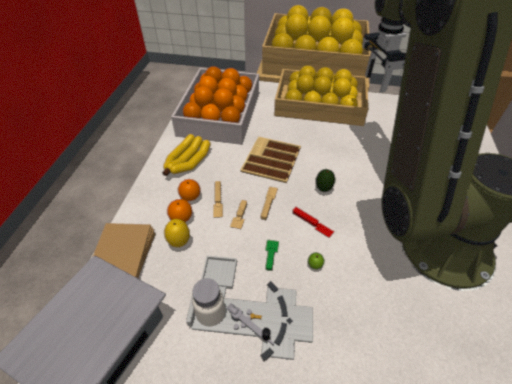

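View pics/wrist0.png

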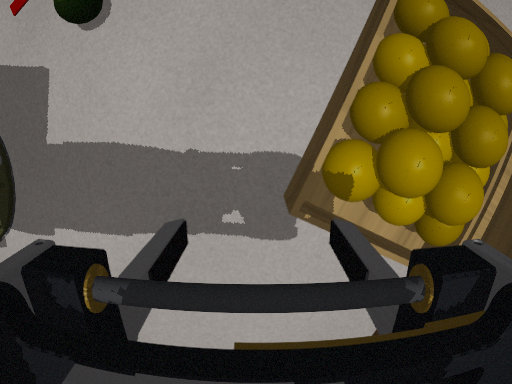

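```bash
cat > h.py <<'E'
from cell import manip
import numpy as np, cv2
def ray(c,u,v):
    d=np.array([(u-c['cx'])/c['fx'],-(v-c['cy'])/c['fy'],-1.0]); T=c['world_from_camera']
    return T[:3,:3]@d, T[:3,3]
def on_z(c,u,v,z):
    d,o=ray(c,u,v); t=(z-o[2])/d[2]; return o+t*d
def cloud(c,d):
    v,u=np.mgrid[0:d.shape[0],0:d.shape[1]]
    P=np.stack([(u-c['cx'])/c['fx']*d,-(v-c['cy'])/c['fy']*d,-d],-1)
    return P@c['world_from_camera'][:3,:3].T+c['world_from_camera'][:3,3]
def proj(c,P):
    T=c['world_from_camera']; p=T[:3,:3].T@(np.asarray(P,float)-T[:3,3])
    return c['cx']+c['fx']*p[0]/-p[2], c['cy']+c['fy']*p[1]/p[2]
def projw(c,P):
    T=c['world_from_camera']; p=T[:3,:3].T@(np.asarray(P,float)-T[:3,3])
    x,y,z=p[0],-p[1],-p[2]; r=np.hypot(x,y); th=np.arctan2(r,z)
    return c['cx']+c['fx']*th*x/r, c['cy']+c['fy']*th*y/r
def rayw(c,u,v):
    x=(u-c['cx'])/c['fx'];y=(v-c['cy'])/c['fy'];th=np.hypot(x,y)
    s=np.sin(th)/max(th,1e-9); d=np.array([x*s,-y*s,-np.cos(th)])
    T=c['world_from_camera']; return T[:3,:3]@d,T[:3,3]
def on_zw(c,u,v,z):
    d,o=rayw(c,u,v); return o+(z-o[2])/d[2]*d
E
python3 - <<'E'
from h import *
im,d=manip.camera("top"); c=manip.calibration("top")
P=cloud(c,d); np.savez("pics/top1.npz",im=im,d=d,P=P)
for l in ["cap_center","lever_knob","clamp","stand","spatula_a_center","scoop_a_center","lime","orange_a","avocado","mango"]:
    for r in manip.look_for("top",l): print(l,np.round(r['bbox'],1),round(r['p'],2))
bgr=im[:,:,::-1]
cv2.imwrite("pics/t_a.png",cv2.resize(bgr[125:305,50:230],None,fx=3.3,fy=3.3,interpolation=cv2.INTER_CUBIC))
cv2.imwrite("pics/t_b.png",cv2.resize(bgr[120:310,210:410],None,fx=3.1,fy=3.1,interpolation=cv2.INTER_CUBIC))
E
```

```text
cap_center [ 70.1 155.9  99.3 184. ] 0.98
lever_knob [ 72.1 193.2 110.6 244.5] 0.92
clamp [ 70.  195.1 109.6 245.2] 0.98
stand [ 62.2 153.5 169.8 289.2] 0.77
spatula_a_center [231.8 130.7 287.6 158.1] 0.84
scoop_a_center [217.9 171.  259.1 187.7] 0.84
scoop_a_center [165.8 221.  211.  239.3] 0.83
scoop_a_center [309.1 161.6 400.1 242.7] 0.42
lime [170.6 270.8 190.6 296.6] 0.81
lime [228.5 133.5 286.6 156.8] 0.51
lime [309.8 162.8 396.5 245.5] 0.25
orange_a [242.6  90.9 272.9 121.2] 0.91
orange_a [204.8  87.5 236.7 124. ] 0.67
avocado [298.1 275.  326.5 301.4] 0.96
mango [169.9  98.8 197.2 125.1] 0.83
```

View pics/t_a.png

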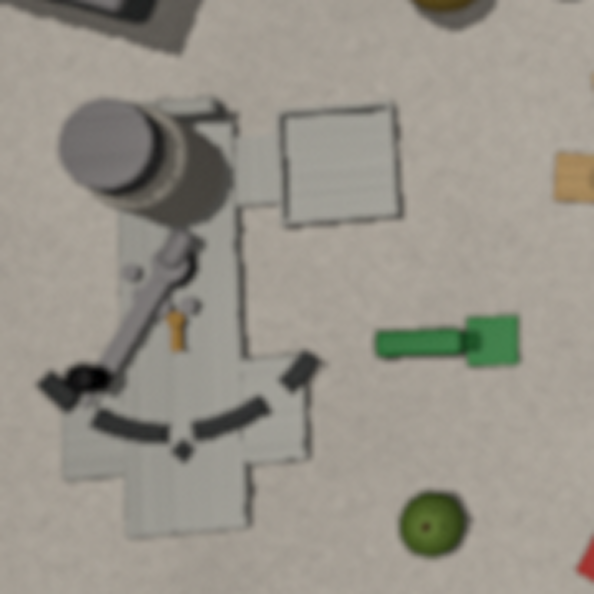

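View pics/t_b.png

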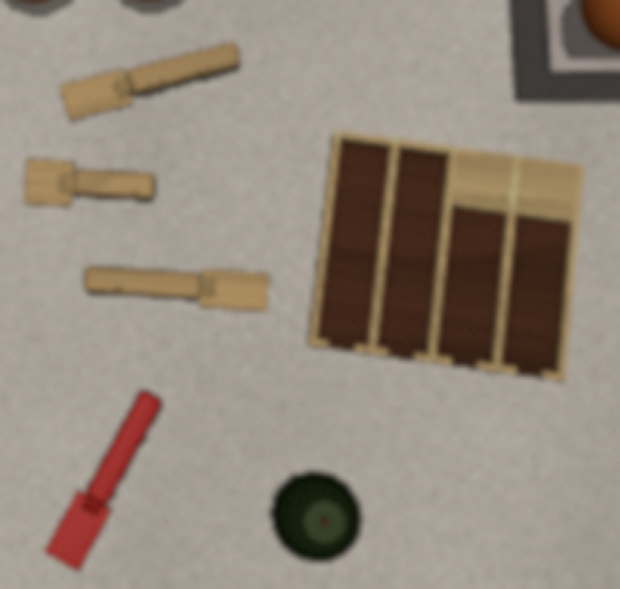

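```bash
python3 - <<'E'
from h import *
z=np.load("pics/top1.npz"); im,d,P=z['im'],z['d'],z['P']; c=manip.calibration("top")
Z=P[...,2]
print("table z",[np.round(np.median(Z[a:a+8,b:b+8]),1) for a,b in [(250,200),(200,215),(120,220),(260,400),(330,100)]])
# cap top
m=np.zeros(Z.shape,bool); m[150:190,65:105]=1
t=m&(Z>126)&(Z<140); (cx,cy),r=cv2.minEnclosingCircle(np.argwhere(t)[:,::-1].astype(np.float32))
print("cap px",cx,cy,r,"z",np.median(Z[t]),on_z(c,cx,cy,132), "median",P[t].mean(0), t.sum())
m[:]=0; m[225:255,60:95]=1
t=m&(Z>52)&(Z<75); q=np.argwhere(t); print("knob",q.mean(0),P[t].mean(0),t.sum())
print("diamond",on_z(c,105.1,261.4,12))
hsv=cv2.cvtColor(im,cv2.COLOR_RGB2HSV)
print("tasters")
for b in [(225,128,292,162),(214,166,264,192),(232,200,302,225)]:
    x0,y0,x1,y1=b
    sub=np.zeros(Z.shape,bool); sub[y0:y1,x0:x1]=1
    col=sub&(hsv[...,1]>75)
    top=sub&(Z>13)
    for nm,mm,zz in (("col",col,5),("top",top,20)):
        q=np.argwhere(mm)[:,::-1]
        w=np.array([on_z(c,u,v,Z[v,u]) for u,v in q])[:,:2].astype(np.float32)
        (x,y),(a,bb),ang=cv2.minAreaRect(w); box=cv2.boxPoints(((x,y),(a,bb),ang))
        e=box[1]-box[0]; f=box[2]-box[1]; L=e if np.hypot(*e)>np.hypot(*f) else f
        print(nm,len(q),"c",np.round([x,y],1),"size",round(a,1),round(bb,1),"yaw",round(np.degrees(np.arctan2(L[1],L[0])),1),"z",np.percentile(Z[mm],[10,50,90]).round(1))
E
```

```text
table z [np.float64(-0.4), np.float64(-0.6), np.float64(0.1), np.float64(0.0), np.float64(-0.5)]
cap px 82.5 169.0 14.840922355651855 z 131.5160080252839 [608.38833012 305.76105384 132.        ] median [609.48092932 306.90870949 131.46600897] 653
knob [239.50632911  74.6835443 ] [466.70010363 344.93901097  60.67612296] 79
diamond [417.68363061 294.43290892  12.        ]
tasters
col 532 c [580.2 -80.9] size 248.8 136.9 yaw 12.4 z [ 3.8 16.8 21. ]
top 318 c [589.1 -48. ] size 79.7 279.5 yaw -18.7 z [16.7 19.4 22. ]
col 419 c [608.5  -9.7] size 32.6 97.4 yaw -89.8 z [ 3.3 11.1 20.8]
top 226 c [531.3 -19.6] size 63.4 168.2 yaw -7.0 z [16.2 19.2 21.6]
col 545 c [529.  -75.2] size 137.1 28.0 yaw 84.2 z [ 3.5 16.7 20.7]
top 329 c [506.8 -58.8] size 101.6 82.0 yaw 23.0 z [16.6 19.3 21.3]
```

```bash
cat >> h.py <<'E'
from scipy.optimize import minimize
S=4
def sil(c,boxes,x,y,yaw,z0,off,shape):
    R=np.array([[np.cos(yaw),-np.sin(yaw)],[np.sin(yaw),np.cos(yaw)]]); img=np.zeros(shape,np.uint8)
    for (xa,xb,hw,h) in boxes:
        pts=[]
        for px in (xa,xb):
            for py in (-hw,hw):
                q=R@[px,py]+[x,y]
                for pz in (0,h): pts.append(proj(c,[q[0],q[1],z0+pz]))
        pts=((np.array(pts)-off+0.5)*S*16).astype(np.int32)
        cv2.fillConvexPoly(img,cv2.convexHull(pts),255,shift=4)
    return img>0
SPAT=[(-70,18,10,20),(18,70,15,5)]; SCOOP=[(-50,12,10,20),(12,50,18,5)]
def fit_taster(c,im,bbox,boxes,guess,z0=0,thr=75,mask=None):
    x0,y0,x1,y1=[int(v) for v in bbox]
    if mask is None:
        hsv=cv2.cvtColor(cv2.resize(im[y0:y1,x0:x1],None,fx=S,fy=S,interpolation=cv2.INTER_CUBIC),cv2.COLOR_RGB2HSV)
        mask=hsv[...,1]>thr
        n,l,s,_=cv2.connectedComponentsWithStats(mask.astype(np.uint8)); mask=l==1+np.argmax(s[1:,4])
    def f(p):
        m=sil(c,boxes,p[0],p[1],p[2]/50,z0,np.array([x0,y0]),mask.shape); return -(m&mask).sum()/(m|mask).sum()
    best=None
    for k in range(3):
        g=np.array([guess[0],guess[1],guess[2]*50]) if best is None else best.x
        r=minimize(f,g,method="Nelder-Mead",options=dict(initial_simplex=g+np.array([[0,0,0],[8,0,0],[0,8,0],[0,0,8]])*(1 if k<1 else .5),xatol=.02,fatol=1e-5))
        best=r if best is None or r.fun<best.fun else best
    return best.x[0],best.x[1],best.x[2]/50,-best.fun
E
python3 - <<'E'
from h import *
z=np.load("pics/top1.npz"); im=z['im']; c=manip.calibration("top")
for nm,b,bx,tail,tip in [("spatA",(225,126,294,164),SPAT,(287,138),(231,153)),("scoop",(212,164,266,194),SCOOP,(260,180),(219,179)),("spatB",(230,198,304,227),SPAT,(238,210),(296,214))]:
    a=on_z(c,*tail,10)[:2]; t=on_z(c,*tip,3)[:2]; g=(a+t)/2; yaw=np.arctan2(*(t-a)[::-1])
    for thr in (60,80):
        x,y,w,iou=fit_taster(c,im,b,bx,(g[0],g[1],yaw),thr=thr)
        print(nm,thr,round(x,1),round(y,1),"yaw",round(w,3),round(np.degrees(w),1),"iou",round(iou,3))
# tray corners (rim top z=10) crop b scale 3.1 off(210,120)
print("tray")
for n,(u,v) in dict(TL=(332,135),BL=(309,344),BR=(562,379),TR=(582,166)).items():
    print(n,on_z(c,210+(u+.5)/3.1-.5,120+(v+.5)/3.1-.5,10).round(1))
print("rest")
for (u,v) in [(281,111),(396,101),(403,215),(287,227)]:
    print(on_z(c,50+(u+.5)/3.3-.5,125+(v+.5)/3.3-.5,16).round(1))
E
```

```text
spatA 60 689.4 -57.0 yaw 1.838 105.3 iou 0.863
spatA 80 689.4 -57.7 yaw 1.815 104.0 iou 0.777
scoop 60 606.8 -9.6 yaw 1.511 86.6 iou 0.877
scoop 80 606.6 -9.5 yaw 1.455 83.4 iou 0.786
spatB 60 528.9 -74.8 yaw -1.651 -94.6 iou 0.895
spatB 80 528.0 -75.6 yaw -1.633 -93.6 iou 0.804
tray
TL [ 642.2 -196.3   10. ]
BL [ 482.8 -173.9   10. ]
BR [ 454.9 -362.3   10. ]
TR [ 616.4 -387.3   10. ]
rest
[656.4 233.7  16. ]
[663.1 151.9  16. ]
[580.6 145.3  16. ]
[572.8 226.7  16. ]
```

The top view shows a grey cap at px (82,169), the lever knob at (75,240), wooden tasters at (258,146) [spatula], (239,179) [scoop] and (266,212) [spatula], and the tray at about (355,203). The red spatula at (244,275) and the green scoop at (186,229) are decoys. Each is the coloured look-alike I was told to leave, and all three wooden ones fit the description. Next I move over the stand.

```bash
python3 -m inch '{"grip":[1,1,1,1,1,1,1,1,1,1],"travel":[[23.5,84.5,0],[23.5,84.5,0],[23.5,84.5,0],[23.5,84.5,0],[23.5,84.5,0],[23.5,84.5,0],[23.5,84.5,0],[23.5,84.5,0],[23.5,84.5,0],[23.5,84.5,0]],"turn":[[0,0,125],[0,0,125],[0,0,125],[0,0,125],[0,0,125],[0,0,125],[0,0,125],[0,0,125],[0,0,125],[0,0,125]]}' 10
```

```text
clock: 1.95
eef_pos: [398.8, 105.3, 205.8]
eef_rot: [3.141, 0.001, 2.315]
wrist_force: [2.2, -0.7, 0.4]
finger_gap: 93.9
```

```bash
python3 - <<'E'
from h import *
z=np.load("pics/top1.npz"); P=z['P']; c=manip.calibration("top")
X=P[...,0];Y=P[...,1];Z=P[...,2]
for u in range(56,112,4): print(u,Z[228:268:4,u].round(0).astype(int))
E
```

```text
56 [-4  1  3 -1 -4 -2 -5 -1  0 -1]
60 [ 2  1 -2  1  2 -1 -2  0  2 -1]
64 [ -3   2 947  20 947   2   0  -3  -2  -1]
68 [-1 -2 -2 17 18 20 -1 -1 -1  1]
72 [ 1  0 65 64 19 12  9 13  9 13]
76 [ 0  0 61 63 49 25 11 13 10 11]
80 [-1 -2 41 49 12 12 20 12 11 11]
84 [26 30 29 24 11 13 18 19 13 10]
88 [32 29 10 12 12 12 20 24  9  9]
92 [ 7 10 15 12  7 13 14 15 12 12]
96 [15  7  9 11  9 10  9 20 12 12]
100 [11 12 12 11 11 13 12 18 12 12]
104 [19 13 12 11 10 12 11 12 15 15]
108 [12 12 12 11 17 13 13 12 12 13]
```

```bash
python3 -m inch '{"grip":[1,1,1,1,1,1,1,1],"travel":[[6.8,24,0],[6.8,24,0],[6.8,24,0],[6.8,24,0],[6.8,24,0],[6.8,24,0],[6.8,24,0],[6.8,24,0]],"turn":[[0,0,17.4],[0,0,17.4],[0,0,17.4],[0,0,17.4],[0,0,17.4],[0,0,17.4],[0,0,17.4],[0,0,17.4]]}'; python3 - <<'E'
from h import *
c=manip.calibration("wrist"); im,d=manip.camera("wrist"); np.savez("pics/w1.npz",im=im,d=d,T=c['world_from_camera'])
cv2.imwrite("pics/w1.png",im[:,:,::-1])
print(manip.read_state()['eef_pos'],projw(c,[467,347,63]),projw(c,[608.5,305.5,132]))
for l in ["lever_knob","clamp","cap_center"]:
    for r in manip.look_for("wrist",l): print(l,np.round(r['bbox'],1),round(r['p'],2))
E
```

```text
clock: 2.95
eef_pos: [467.0, 344.5, 206.4]
eef_rot: [3.14, 0.001, 2.618]
wrist_force: [0.1, 0.4, 0.9]
finger_gap: 94.2
[466.98696228 344.6645266  206.35408853] (np.float64(259.23710812658953), np.float64(184.1388668318522)) (np.float64(291.72570528712913), np.float64(328.26561722672136))
lever_knob [239.  158.2 281.9 265.4] 0.87
clamp [237.7 161.6 284.  260.6] 0.65
cap_center [266.2 312.1 322.4 340.5] 0.97
```

View pics/w1.png

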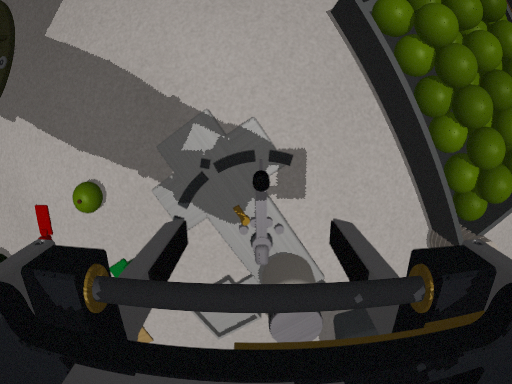

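```bash
python3 - <<'E'
from h import *
z=np.load("pics/w1.npz"); im=z['im']; c=manip.calibration("wrist"); c['world_from_camera']=z['T']
g=im[160:200,240:285].astype(int).sum(2)
m=(g<70).astype(np.uint8); n,l,s,ce=cv2.connectedComponentsWithStats(m)
k=1+np.argmax(s[1:,4]); print(s[k],ce[k]+[240,160])
print(on_zw(c,*(ce[k]+[240,160]),55), on_zw(c,261,178,63),on_zw(c,*(205.,164.),12))
print(on_zw(c,303,340,120),on_zw(c,294,324,132))
E
```

```text
[ 13  11  16  20 268] [260.48880597 180.54850746]
[465.62621171 349.48339166  55.        ] [461.97167883 352.14318048  63.        ] [419.02971407 295.0073431   12.        ]
[642.09005419 304.78046774 120.        ] [604.32762644 310.34448223 132.        ]
```

```bash
python3 -m inch '{"grip":[0,0,0,-0.2,-0.2,-0.6,-1,-1,-1,-1],"travel":[[-0.1,0.4,-6],[-0.1,0.4,-12],[-0.1,0.4,-16.8],[-0.1,0.4,-16.8],[-0.1,0.4,-16.8],[-0.1,0.4,-16.8],[-0.1,0.4,-16.8],[-0.1,0.4,-16.8],[-0.1,0.4,-16.8],[-0.1,0.4,-16.8]],"turn":[[0,0,0],[0,0,0],[0,0,0],[0,0,0],[0,0,0],[0,0,0],[0,0,0],[0,0,0],[0,0,0],[0,0,0]]}' 8
```

```text
clock: 4.4
eef_pos: [466.2, 349.3, 38.8]
eef_rot: [3.139, 0.001, 2.619]
wrist_force: [-0.6, 0.4, 7.0]
finger_gap: 19.8
```

```bash
python3 -m inch '{"grip":[-1,-1,-1,-1,-1,-1],"travel":[[-0.6,-1.2,0],[-1.0,-2.5,0],[-1.2,-3.8,0],[-1.25,-5.2,0],[-1.25,-5.2,0],[-1.25,-5.2,0]],"turn":[[0,0,8.6],[0,0,17.2],[0,0,25.8],[0,0,34.4],[0,0,34.4],[0,0,34.4]]}' 8
```

```text
clock: 5.15
eef_pos: [454.4, 297.4, 39.0]
eef_rot: [3.139, 0.003, -3.065]
wrist_force: [6.0, 0.8, -2.3]
finger_gap: 19.5
```

```bash
python3 -m inch '{"grip":[-0.2,-0.2,-0.2,-0.2,0,0.3],"travel":[[0,0,0],[0,0,0],[0,0,0],[0,0,3],[0,0,9],[0,0,15]],"turn":[[0,0,0],[0,0,0],[0,0,0],[0,0,0],[0,0,0],[0,0,0]]}' 8; python3 - <<'E'
from h import *
c=manip.calibration("wrist"); im,d=manip.camera("wrist"); np.savez("pics/w2.npz",im=im,d=d,T=c['world_from_camera'])
cv2.imwrite("pics/w2.png",im[:,:,::-1])
im,d=manip.camera("side");cv2.imwrite("pics/s2.png",cv2.resize(im[250:370,170:330,::-1],None,fx=4,fy=4,interpolation=cv2.INTER_CUBIC))
E
```

```text
clock: 5.9
eef_pos: [454.0, 297.3, 190.6]
eef_rot: [3.139, 0.002, -3.065]
wrist_force: [0.2, -0.5, -0.5]
finger_gap: 53.6
```

View pics/w2.png

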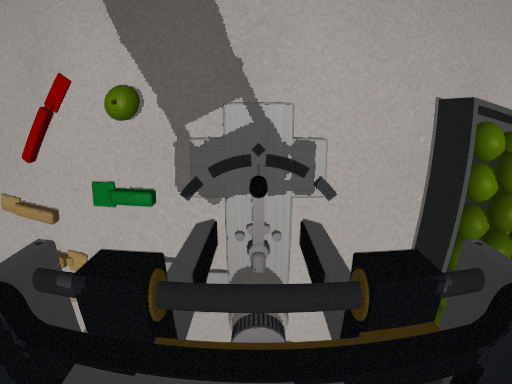

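View pics/s2.png

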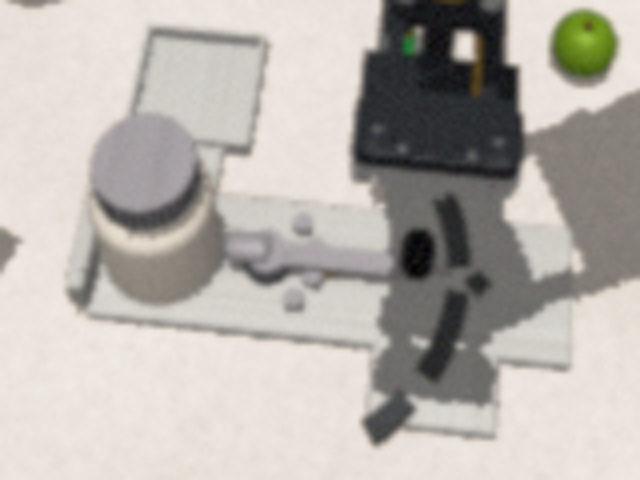

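```bash
python3 -m inch '{"grip":[1,1,1,1,1,1,1,1,1,1],"travel":[[2,0,4],[6,1,4],[11,1,4],[15.4,1,4],[15.4,1,4],[15.4,1,4],[15.4,1,4],[15.4,1,4],[15.4,1,4],[15.4,1,4]],"turn":[[0,0,-10.5],[0,0,-21],[0,0,-31],[0,0,-42],[0,0,-52],[0,0,-63],[0,0,-73],[0,0,-84],[0,0,-93],[0,0,-93]]}' 60; python3 - <<'E'
from h import *
c=manip.calibration("wrist"); im,d=manip.camera("wrist"); np.savez("pics/w3.npz",im=im,d=d,T=c['world_from_camera'])
cv2.imwrite("pics/w3.png",im[:,:,::-1]); print(manip.read_state()['eef_pos'])
for r in manip.look_for("wrist","cap_center"): print(np.round(r['bbox'],1),round(r['p'],2))
print(projw(c,[608.5,306,132]))
z=np.load("pics/top1.npz"); print(z['P'][100:140:10,60:120:15,2].round(0))
E
```

```text
clock: 7.25
eef_pos: [610.1, 308.6, 234.5]
eef_rot: [3.136, 0.012, 1.596]
wrist_force: [0.7, -0.1, 0.2]
finger_gap: 93.9
[610.08705161 308.59154327 234.71104004]
[227.1 158.3 287.3 218.5] 0.61
[329.1 321.9 369.3 337.5] 0.6
(np.float64(255.61508118987982), np.float64(196.27428586718918))
[[101. 103. 103.  18.]
 [102.  99. 102.   1.]
 [101. 102.  96.  -1.]
 [ -1.  -3.  29.   1.]]
```

View pics/w3.png

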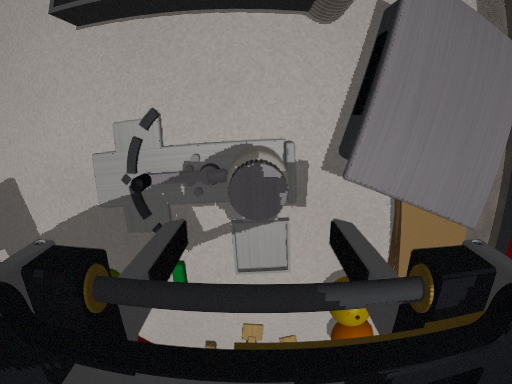

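```bash
python3 - <<'E'
from h import *
z=np.load("pics/w3.npz"); im,d=z['im'],z['d']; c=manip.calibration("wrist"); c['world_from_camera']=z['T']
# cloud
v,u=np.mgrid[0:384,0:512]; x=(u-c['cx'])/c['fx'];y=(v-c['cy'])/c['fy'];th=np.hypot(x,y)+1e-9
k=np.tan(th)/th; P=np.stack([x*k*d,-y*k*d,-d],-1)@z['T'][:3,:3].T+z['T'][:3,3]
Z=P[...,2]; m=np.zeros(Z.shape,bool); m[140:235,215:300]=1
print("z med center",np.median(Z[185:200,250:265]))
zm=np.median(Z[185:200,250:265]); t=m&(abs(Z-zm)<5); q=P[t][:,:2]
print(q.mean(0),(q.min(0)+q.max(0))/2,q.max(0)-q.min(0),t.sum())
(a,b),r=cv2.minEnclosingCircle(q.astype(np.float32)); print(a,b,r)
ring=[]
m2=m&(Z>3)&(Z<20)
cv2.imwrite("pics/w3c.png",cv2.resize(im[140:290,180:330,::-1],None,fx=4,fy=4,interpolation=cv2.INTER_CUBIC))
E
```

```text
z med center 131.38206307039422
[610.51064963 311.097077  ] [610.18014326 310.10041846] [58.29563263 58.63035339] 2749
610.5076904296875 309.9512023925781 29.907390594482422
```

View pics/w3c.png

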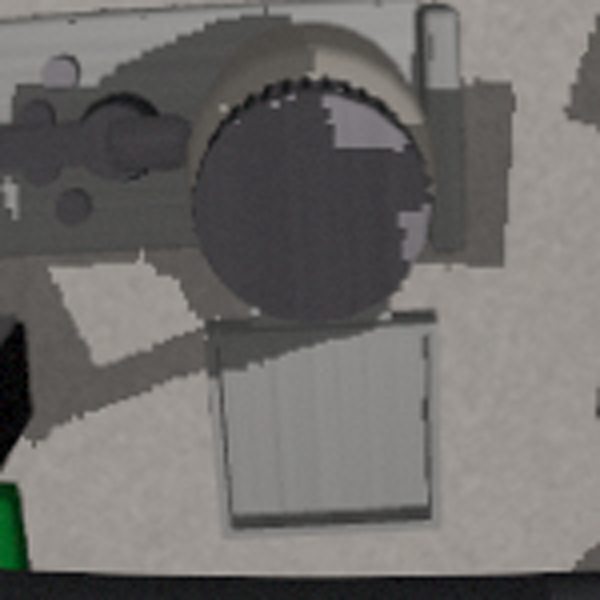

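```bash
python3 - <<'E'
from h import *
z=np.load("pics/w3.npz"); c=manip.calibration("wrist"); c['world_from_camera']=z['T']
for u,v in [(228,532),(441,517),(437,312),(208,318)]: print(on_zw(c,180+(u+.5)/4-.5,140+(v+.5)/4-.5,16).round(1))
E
```

```text
[582.8 153.8  16. ]
[663.5 161.9  16. ]
[656.8 244.5  16. ]
[575.9 240.5  16. ]
```

```bash
python3 -m inch '{"grip":[1,1,1,0.4,0.2,-1,-1,-1,-1],"travel":[[-0.1,0.1,-5],[-0.1,0.1,-9],[-0.1,0.1,-11.6],[-0.1,0.1,-11.6],[-0.1,0.1,-11.6],[-0.1,0.1,-11.6],[-0.1,0.1,-11.6],[-0.1,0.1,-11.6],[-0.1,0.1,-11.6]],"turn":[[0,0,0],[0,0,0],[0,0,0],[0,0,0],[0,0,0],[0,0,0],[0,0,0],[0,0,0],[0,0,0]]}' 15; python3 -c "
from cell import manip
s=manip.read_state(); print(s['moment'],s['wrist_force'],s['joints'])"
```

```text
clock: 8.48
eef_pos: [609.4, 309.7, 119.9]
eef_rot: [3.134, 0.011, 1.599]
wrist_force: [-0.5, -0.2, 5.7]
finger_gap: 58.4
[-0.11009837  0.08145875  0.02789404] [-0.47088288 -0.21771203  5.68105319] [ 0.42199087  0.67005221  1.18120297 -0.01409094  1.28777512  0.39795074]
```

```bash
python3 -m inch '{"grip":[-1,-1,-1,-1,-1,-1,-1],"travel":[[0,0,0],[0,0,0],[0,0,0],[0,0,0],[0,0,0],[0,0,0],[0,0,0]],"turn":[[0,0,0],[0,0,0],[0,0,10.5],[0,0,21],[0,0,31.5],[0,0,42],[0,0,42]]}' 60; python3 -c "
from cell import manip
s=manip.read_state(); print(s['moment'],s['wrist_force'],s['joints'][5])"
```

```text
clock: 9.35
eef_pos: [609.4, 309.7, 119.9]
eef_rot: [3.134, 0.012, 2.331]
wrist_force: [-0.0, -0.2, 1.7]
finger_gap: 57.5
[-0.003032  -0.1902486  0.0091322] [-0.01850818 -0.19543863  1.65909237] -0.33749173614037065
```

```bash
python3 -m inch '{"grip":[-1,-1,-1,-1,-1,-1,-1,-1,-1,-1],"travel":[[0,0,0],[0,0,0],[0,0,0],[0,0,0],[0,0,0],[0,0,0],[0,0,0],[0,0,0],[0,0,0],[0,0,0]],"turn":[[0,0,10.5],[0,0,21],[0,0,31.5],[0,0,42],[0,0,52.5],[0,0,63],[0,0,73.5],[0,0,84],[0,0,93],[0,0,93]]}' 60; python3 -c "
from cell import manip
s=manip.read_state(); print(s['moment'],s['wrist_force'],s['joints'][5])"
```

```text
clock: 10.6
eef_pos: [609.5, 309.7, 119.9]
eef_rot: [3.134, 0.012, -2.334]
wrist_force: [0.5, -0.2, 1.4]
finger_gap: 57.9
[ 0.07513947 -0.15174512  0.03016429] [ 0.53902607 -0.23241346  1.36904034] -1.9696105528811327
```

```bash
python3 -m inch '{"grip":[-1,-1,-1],"travel":[[0,0,0],[0,0,0],[0,0,0]],"turn":[[0,0,3],[0,0,4],[0,0,4]]}' 60; python3 -c "
from cell import manip
s=manip.read_state(); print(s['moment'],s['wrist_force'],s['joints'][5])"
```

```text
clock: 10.98
eef_pos: [609.5, 309.7, 119.9]
eef_rot: [3.134, 0.011, -2.268]
wrist_force: [0.5, -0.9, 2.3]
finger_gap: 57.6
[-0.0855095  -0.08182179 -0.01449749] [ 0.48407993 -0.93108106  2.33847852] -2.0364368807666255
```

```bash
python3 -m inch '{"grip":[-1,-1,-1],"travel":[[0,0,0],[0,0,0],[0,0,0]],"turn":[[0,0,2],[0,0,4],[0,0,4]]}' 60; python3 -c "
from cell import manip
s=manip.read_state(); print(s['moment'],s['wrist_force'],s['joints'][5])"; python3 -m inch '{"grip":[-1,-1,-1],"travel":[[0,0,0],[0,0,0],[0,0,0]],"turn":[[0,0,2],[0,0,4],[0,0,4]]}' 60; python3 -c "
from cell import manip
s=manip.read_state(); print(s['moment'],s['wrist_force'],s['joints'][5])"
```

```text
clock: 11.35
eef_pos: [609.4, 309.1, 120.0]
eef_rot: [3.134, 0.01, -2.198]
wrist_force: [-3.2, -5.0, 4.4]
finger_gap: 57.3
[-0.86003414  0.43000737 -0.35516678] [-3.20042657 -5.02497561  4.44479478] -2.107099222140889
clock: 11.72
eef_pos: [608.5, 308.2, 120.2]
eef_rot: [3.132, 0.007, -2.127]
wrist_force: [-9.9, -8.7, 9.3]
finger_gap: 57.9
[-1.59036906  2.08133252 -0.27504522] [-9.8691522  -8.70914563  9.33852805] -2.1785159911361367
```

```bash
python3 -m inch '{"grip":[-1,-1,-1,-1,-1,-1],"travel":[[0.05,0.1,0],[0.05,0.1,0],[0.05,0.1,1],[0.05,0.1,2],[0.05,0.1,4],[0.05,0.1,6]],"turn":[[0,0,-2],[0,0,-2],[0,0,-2],[0,0,-2],[0,0,-2],[0,0,-2]]}' 60; python3 - <<'E'
from h import *
s=manip.read_state(); print(s['moment'],s['wrist_force'])
im,d=manip.camera("side");cv2.imwrite("pics/s3.png",cv2.resize(im[230:370,150:330,::-1],None,fx=4,fy=4,interpolation=cv2.INTER_CUBIC))
E
```

```text
clock: 12.48
eef_pos: [609.2, 309.8, 182.0]
eef_rot: [3.133, 0.009, -2.161]
wrist_force: [0.4, 0.1, -0.9]
finger_gap: 57.7
[ 0.07132317 -0.03607619  0.07644092] [ 0.39975682  0.09668439 -0.9218563 ]
```

View pics/s3.png

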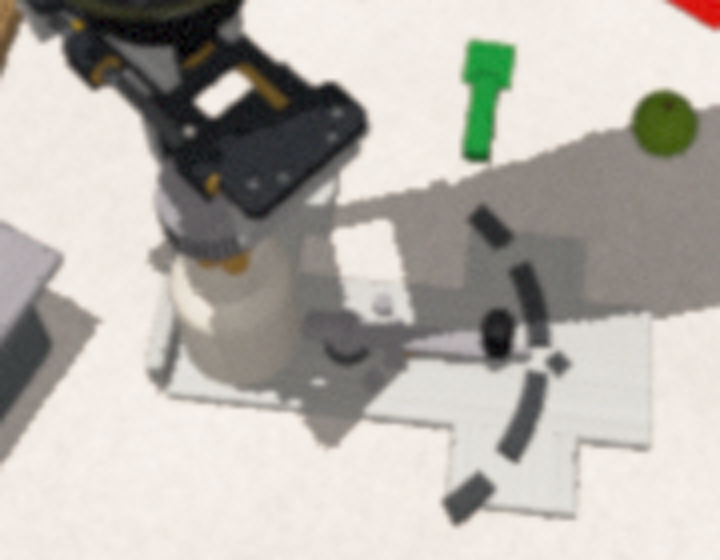

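```bash
python3 -m inch '{"grip":[-1,-1,-1,-1,-1,-1,-1,-1],"travel":[[0.5,-5,0],[0.9,-10,0],[0.92,-11.47,0],[0.92,-11.47,-5],[0.92,-11.47,-9],[0.92,-11.47,-13],[0.92,-11.47,-14.5],[0.92,-11.47,-14.5]],"turn":[[0,0,0],[0,0,0],[0,0,0],[0,0,0],[0,0,0],[0,0,0],[0,0,0],[0,0,0]]}' 60; python3 - <<'E'
from h import *
im,d=manip.camera("side");cv2.imwrite("pics/s4.png",cv2.resize(im[220:350,150:330,::-1],None,fx=4,fy=4,interpolation=cv2.INTER_CUBIC))
c=manip.calibration("wrist"); im,d=manip.camera("wrist"); cv2.imwrite("pics/w4.png",im[:,:,::-1])
E
```

```text
clock: 13.52
eef_pos: [619.1, 195.9, 40.3]
eef_rot: [3.135, 0.012, -2.16]
wrist_force: [-0.2, -0.1, -0.4]
finger_gap: 57.8
```

View pics/s4.png

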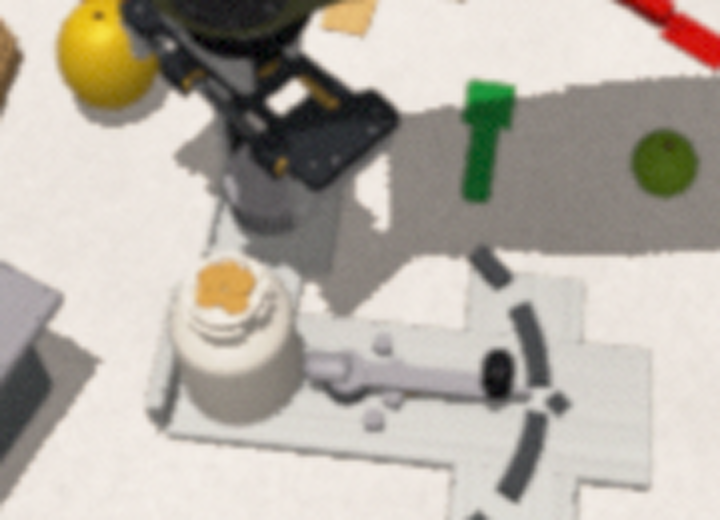

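View pics/w4.png

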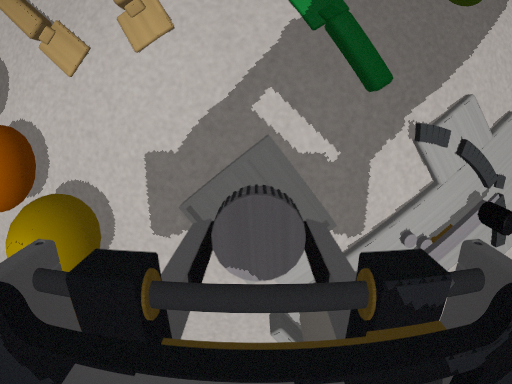

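```bash
python3 -m inch '{"grip":[-1,-1,-1,-1],"travel":[[-0.05,-0.05,-1],[-0.05,-0.05,-1.8],[-0.05,-0.05,-2.1],[-0.05,-0.05,-2.1]],"turn":[[0,0,0],[0,0,0],[0,0,0],[0,0,0]]}' 60; python3 - <<'E'
from h import *
c=manip.calibration("wrist"); im,d=manip.camera("wrist"); cv2.imwrite("pics/w5.png",im[:,:,::-1])
E
```

```text
clock: 14.12
eef_pos: [619.4, 195.4, 20.8]
eef_rot: [3.136, 0.014, -2.161]
wrist_force: [-0.4, -0.1, -0.8]
finger_gap: 57.5
```

View pics/w5.png

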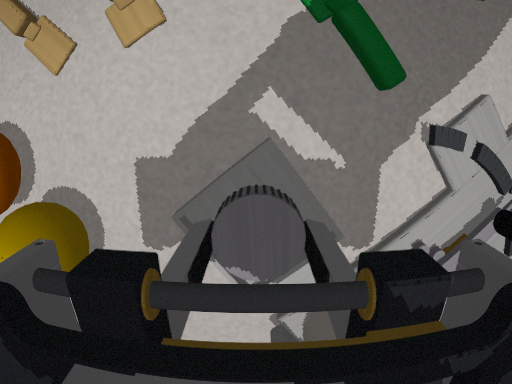

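```bash
python3 -m inch '{"grip":[0.4,0.4,0.4,0.5,0.5,0.7,1],"travel":[[0,0,-0.1],[0,0,-0.1],[0,0,-0.1],[0,0,2],[0,0,6],[0,0,12],[0,0,18]],"turn":[[0,0,0],[0,0,0],[0,0,0],[0,0,0],[0,0,0],[0,0,0],[0,0,0]]}' 10; python3 - <<'E'
from h import *
c=manip.calibration("wrist"); im,d=manip.camera("wrist"); cv2.imwrite("pics/w6.png",im[:,:,::-1])
E
```

```text
clock: 15.05
eef_pos: [619.3, 195.3, 204.7]
eef_rot: [3.138, 0.015, -2.161]
wrist_force: [-0.2, 0.4, 0.3]
finger_gap: 86.9
```

View pics/w6.png

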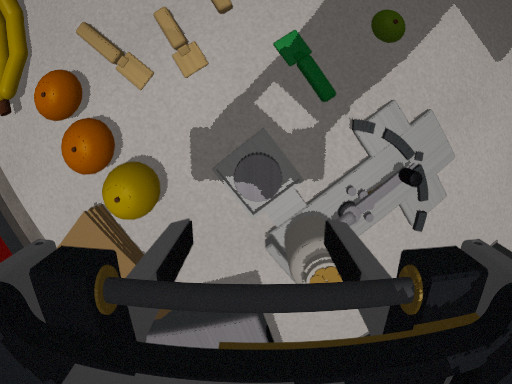

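```bash
python3 -m inch '{"grip":[1,1,1,1,1,1,1,1,1,1],"travel":[[0,-5,0],[1,-10,0],[3,-15,0],[5,-20,0],[7,-25,0],[7,-25,0],[7,-25,0],[7,-25,0],[7,-25,0],[7,-25,0]],"turn":[[0,0,-10.5],[0,0,-21],[0,0,-31.5],[0,0,-42],[0,0,-52.5],[0,0,-63],[0,0,-73.5],[0,0,-84],[0,0,-94.5],[0,0,-105]]}'; python3 -m inch '{"grip":[1,1,1,1,1],"travel":[[0,0,0],[0,0,0],[0,0,0],[0,0,0],[0,0,0]],"turn":[[0,0,-10],[0,0,-20],[0,0,-26],[0,0,-26],[0,0,-26]]}'; cat >> h.py <<'E'
def wview(n):
    s=manip.read_state(); c=manip.calibration("wrist"); im,d=manip.camera("wrist"); np.savez(f"pics/{n}.npz",im=im,d=d,T=c['world_from_camera'])
    cv2.imwrite(f"pics/{n}.png",im[:,:,::-1]); print(s['eef_pos'].round(1),s['eef_rot'].round(3)); return im,d,c
def silw(c,boxes,x,y,yaw,z0):
    pass
E
python3 - <<'E'
from h import *
im,d,c=wview("w7")
im,d=manip.camera("top"); cv2.imwrite("pics/top7.png",im[:,:,::-1]); np.savez("pics/top7.npz",im=im,d=d)
E
```

```text
clock: 16.35
eef_pos: [691.4, -54.1, 215.6]
eef_rot: [-3.139, 0.025, 2.284]
wrist_force: [0.2, -0.1, 0.6]
finger_gap: 94.3
clock: 16.98
eef_pos: [691.4, -54.1, 216.2]
eef_rot: [-3.139, 0.025, 1.833]
wrist_force: [0.4, -1.1, -1.0]
finger_gap: 94.1
[691.4 -54.1 216.2] [-3.139  0.025  1.833]
```

View pics/w7.png

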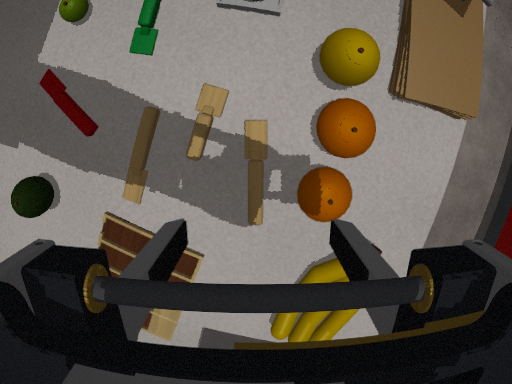

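View pics/top7.png

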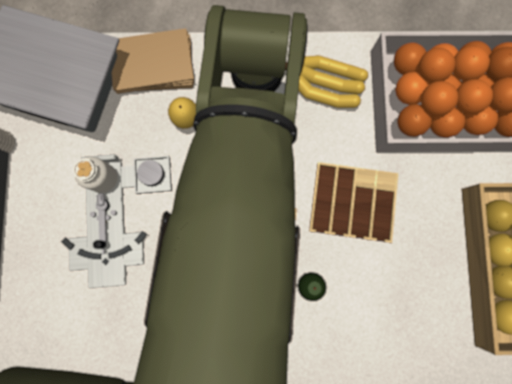

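```bash
cat >> h.py <<'E'
def silg(pf,boxes,x,y,yaw,z0,off,shape,s):
    R=np.array([[np.cos(yaw),-np.sin(yaw)],[np.sin(yaw),np.cos(yaw)]]); img=np.zeros(shape,np.uint8)
    for (xa,xb,hw,h) in boxes:
        pts=[]
        for px in (xa,(xa+xb)/2,xb):
            for py in (-hw,hw):
                q=R@[px,py]+[x,y]
                for pz in (0,h): pts.append(pf([q[0],q[1],z0+pz]))
        pts=((np.array(pts)-off+0.5)*s*16).astype(np.int32)
        cv2.fillConvexPoly(img,cv2.convexHull(pts),255,shift=4)
    return img>0
def fitw(c,im,bbox,boxes,guess,z0=0,thr=60,name=None,pf=None,s=3):
    pf=pf or (lambda p: projw(c,p)); x0,y0,x1,y1=[int(v) for v in bbox]
    big=cv2.resize(im[y0:y1,x0:x1],None,fx=s,fy=s,interpolation=cv2.INTER_CUBIC)
    hsv=cv2.cvtColor(big,cv2.COLOR_RGB2HSV); mask=((hsv[...,1]>thr)&(hsv[...,0]<30)).astype(np.uint8)
    n,l,st,_=cv2.connectedComponentsWithStats(mask); mask=l==1+np.argmax(st[1:,4])
    def f(p):
        m=silg(pf,boxes,p[0],p[1],p[2]/50,z0,np.array([x0,y0]),mask.shape,s); return -(m&mask).sum()/(m|mask).sum()
    g=np.array([guess[0],guess[1],guess[2]*50]); best=None
    for k in range(4):
        g=g if best is None else best.x
        r=minimize(f,g,method="Nelder-Mead",options=dict(initial_simplex=g+np.array([[0,0,0],[8,0,0],[0,8,0],[0,0,8]])*[1,-1,.5,-.5][k],xatol=.02,fatol=1e-5))
        best=r if best is None or r.fun<best.fun else best
    if name:
        m=silg(pf,boxes,best.x[0],best.x[1],best.x[2]/50,z0,np.array([x0,y0]),mask.shape,s)
        o=big.copy(); cs,_=cv2.findContours(m.astype(np.uint8),0,1); cv2.drawContours(o,cs,-1,(255,0,0),1)
        cs,_=cv2.findContours(mask.astype(np.uint8),0,1); cv2.drawContours(o,cs,-1,(0,0,255),1); cv2.imwrite(name,o[:,:,::-1])
    return round(best.x[0],1),round(best.x[1],1),round(np.degrees(best.x[2]/50),1),round(-best.fun,3)
E
python3 - <<'E'
from h import *
z=np.load("pics/w7.npz"); im=z['im']; c=manip.calibration("wrist"); c['world_from_camera']=z['T']
hsv=cv2.cvtColor(im,cv2.COLOR_RGB2HSV)
for p in [(256,140),(257,195),(270,200),(230,180)]: print(p,hsv[p[1],p[0]])
for thr in (60,80): print(fitw(c,im,(235,110,280,235),SPAT,(689,-55,1.83),thr=thr,name="pics/f7.png"))
print("orange",on_zw(c,325,193,30))
E
```

```text
(256, 140) [ 19 128 135]
(257, 195) [ 18 123  85]
(270, 200) [ 13  16 146]
(230, 180) [ 7 24 95]
(np.float64(687.7), np.float64(-56.4), np.float64(104.6), np.float64(0.948))
(np.float64(688.0), np.float64(-55.8), np.float64(105.2), np.float64(0.916))
orange [780.58792353 -54.38509309  30.        ]
```

View pics/f7.png

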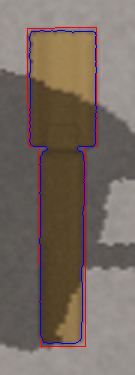

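```bash
python3 -m inch '{"grip":[-0.05,-0.05,-0.05,-0.05,-0.05,-0.05],"travel":[[-0.36,-0.2,-2],[-0.36,-0.2,-7],[-0.36,-0.2,-12],[-0.36,-0.2,-15.5],[-0.36,-0.2,-15.5],[-0.36,-0.2,-15.5]],"turn":[[1.38,0.37,0],[1.38,0.37,0],[1.38,0.37,0],[1.38,0.37,0],[1.38,0.37,0],[1.38,0.37,0]]}' 25; python3 - <<'E'
from h import *
im,d,c=wview("w8")
print(fitw(c,im,(190,100,330,300),SPAT,(688,-56,1.83),thr=60,name="pics/f8.png"))
E
```

```text
clock: 17.82
eef_pos: [688.3, -56.3, 62.2]
eef_rot: [-3.14, 0.0, 1.832]
wrist_force: [0.7, -0.2, 1.3]
finger_gap: 45.1
[688.3 -56.3  62.2] [-3.14   0.     1.832]
(np.float64(687.8), np.float64(-56.9), np.float64(104.5), np.float64(0.929))
```

View pics/w8.png

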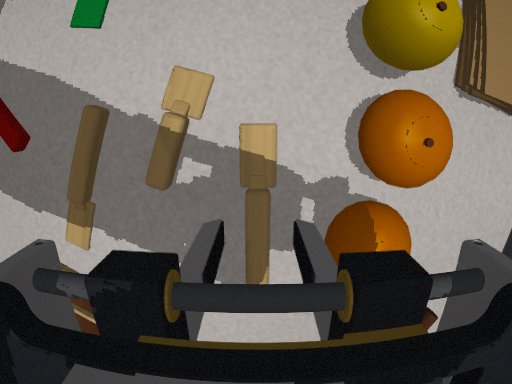

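Centred on the handle. I'll go down to z≈10 and close.

```bash
python3 -m inch '{"grip":[-0.05,-0.05,-0.05,-0.05,-1,-1,-1,-1],"travel":[[0,0,-3],[0,0,-5],[0,0,-5.25],[0,0,-5.25],[0,0,-5.25],[0,0,-5.25],[0,0,-5.25],[0,0,-5.25]],"turn":[[0,0,0],[0,0,0],[0,0,0],[0,0,0],[0,0,0],[0,0,0],[0,0,0],[0,0,0]]}' 25
```

```text
clock: 18.88
eef_pos: [688.7, -56.3, 10.7]
eef_rot: [3.141, 0.001, 1.832]
wrist_force: [0.0, -0.0, 3.6]
finger_gap: 20.1
```

```bash
python3 -m inch '{"grip":[-1,-1,-1,-1,-1,-1,-1,-1,-1,-1],"travel":[[0,0,5],[0,0,10],[-2,-4,14],[-5,-8,14],[-8,-12,14],[-11,-16,14],[-13.5,-19.8,14],[-13.5,-19.8,14],[-13.5,-19.8,14],[-13.5,-19.8,14]],"turn":[[0,0,0],[0,0,-10.5],[0,0,-21],[0,0,-31.5],[0,0,-42],[0,0,-52.5],[0,0,-63],[0,0,-73.5],[0,0,-84],[0,0,-94.5]]}' 25;  python3 -m inch '{"grip":[-1,-1,-1,-1],"travel":[[0,0,0],[0,0,0],[0,0,0],[0,0,0]],"turn":[[0,0,-10],[0,0,-18.5],[0,0,-18.5],[0,0,-18.5]]}' 25; python3 - <<'E'
from h import *
im,d,c=wview("w9")
im,d=manip.camera("top"); cv2.imwrite("pics/top9.png",im[:,:,::-1]); np.savez("pics/top9.npz",im=im,d=d)
E
```

```text
clock: 20.12
eef_pos: [553.5, -254.4, 150.6]
eef_rot: [3.142, 0.001, 0.176]
wrist_force: [-0.2, 0.9, -1.1]
finger_gap: 19.7
clock: 20.62
eef_pos: [553.5, -254.4, 150.6]
eef_rot: [3.142, 0.001, -0.143]
wrist_force: [0.3, -0.7, 0.0]
finger_gap: 19.5
[ 553.5 -254.4  150.6] [ 3.142e+00  1.000e-03 -1.430e-01]
```

View pics/w9.png

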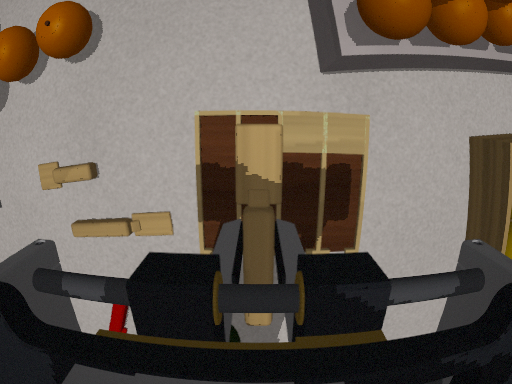

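View pics/top9.png

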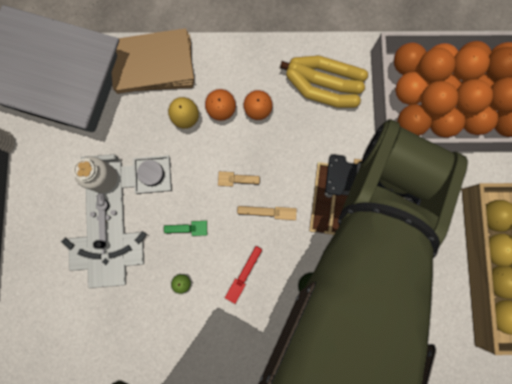

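```bash
python3 - <<'E'
from h import *
z=np.load("pics/w9.npz"); im=z['im']; c=manip.calibration("wrist"); c['world_from_camera']=z['T']
cv2.imwrite("pics/w9c.png",cv2.resize(im[95:265,180:385,::-1],None,fx=3.5,fy=3.5,interpolation=cv2.INTER_CUBIC))
E
```

```text
(no output)
```

View pics/w9c.png

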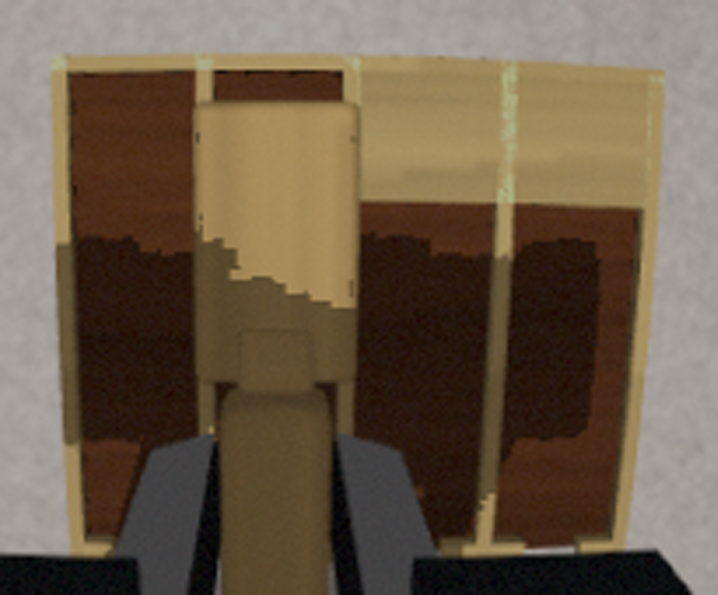

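```bash
python3 - <<'E'
from h import *
z=np.load("pics/w9.npz"); c=manip.calibration("wrist"); c['world_from_camera']=z['T']
f=lambda u,v: on_zw(c,180+(u+.5)/3.5-.5,95+(v+.5)/3.5-.5,10)[:2]
pts={k:f(*p) for k,p in dict(TL=(52,56),TR=(664,71),BL=(72,553),BR=(622,551),w1=(206,62),w2=(352,65),w3=(510,67)).items()}
for k,p in pts.items(): print(k,p.round(1))
q=[pts[k] for k in ("TL","TR","BR","BL")]
model=np.array([[83,96.5],[83,-96.5],[-83,-96.5],[-83,96.5]])
def rigid(m,q):
    q=np.array(q); mc,qc=m.mean(0),q.mean(0); H=(m-mc).T@(q-qc); th=np.arctan2(H[0,1]-H[1,0],H[0,0]+H[1,1])
    R=np.array([[np.cos(th),-np.sin(th)],[np.sin(th),np.cos(th)]]); return R,qc-R@mc,np.degrees(th),q-(m@R.T+qc-R@mc)
for nm,qq in (("wrist",q),("top",[[642.2,-196.3],[616.4,-387.3],[454.9,-362.3],[482.8,-173.9]])):
    R,t,th,res=rigid(model,qq); print(nm,"C",t.round(1),"yaw",th.round(2),"res",res.round(1).tolist())
    for n,p in dict(long_a=(0,71.5),long_b=(0,26.5),short_a=(-20,-20.5),short_b=(-20,-69.5)).items(): print(n,(R@p+t).round(1))
E
```

```text
TL [ 645.9 -197.7]
TR [ 616.6 -387.5]
BL [ 483.  -173.4]
BR [ 454.6 -362.2]
w1 [ 636.  -244.4]
w2 [ 628.8 -288.1]
w3 [ 622.5 -336.7]
wrist C [ 550.  -280.2] yaw -8.66 res [[-0.7, -0.4], [-0.9, 0.6], [1.2, 0.8], [0.5, -1.1]]
long_a [ 560.8 -209.5]
long_b [ 554. -254.]
short_a [ 527.2 -297.4]
short_b [ 519.8 -345.9]
top C [ 549.1 -280. ] yaw -8.2 res [[-2.8, -0.0], [-1.1, 0.0], [1.7, 1.3], [2.1, -1.3]]
long_a [ 559.3 -209.2]
long_b [ 552.9 -253.7]
short_a [ 526.4 -297.4]
short_b [ 519.4 -345.9]
```

```bash
python3 -m inch '{"grip":[-1,-1,-1,-1,-1,-1],"travel":[[0,0.05,-5],[0,0.05,-9],[0,0.05,-12],[0,0.05,-13.3],[0,0.05,-13.6],[0,0.05,-13.6]],"turn":[[0,0,-0.4],[0,0,-0.4],[0,0,-0.4],[0,0,-0.4],[0,0,-0.4],[0,0,-0.4]]}' 25; python3 - <<'E'
from h import *
im,d,c=wview("w10")
E
```

```text
clock: 21.48
eef_pos: [554.0, -254.2, 15.6]
eef_rot: [3.141, -0.0, -0.151]
wrist_force: [0.0, -0.5, -0.1]
finger_gap: 19.5
[ 554.  -254.2   15.6] [ 3.141 -0.    -0.151]
```

View pics/w10.png

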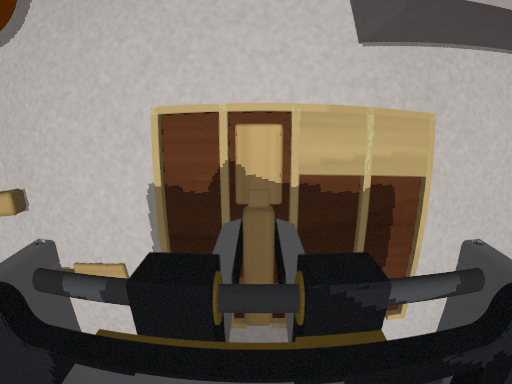

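Blade sits inside the second compartment, and the tail sits inside the notched wall. I'll lower it about 1 mm more and release gently.

```bash
python3 -m inch '{"grip":[-1,-0.35,-0.35,-0.35,-0.35,-0.35],"travel":[[0,0,-0.12],[0,0,-0.12],[0,0,-0.12],[0,0,1],[0,0,7],[0,0,13]],"turn":[[0,0,0],[0,0,0],[0,0,0],[0,0,0],[0,0,0],[0,0,0]]}' 25; python3 - <<'E'
from h import *
im,d,c=wview("w11")
im,d=manip.camera("top"); cv2.imwrite("pics/top11.png",im[:,:,::-1]); np.savez("pics/top11.npz",im=im,d=d)
E
```

```text
clock: 22.28
eef_pos: [553.8, -254.1, 148.1]
eef_rot: [3.141, -0.0, -0.151]
wrist_force: [0.4, -0.1, -0.0]
finger_gap: 30.6
[ 553.8 -254.1  148.1] [ 3.141 -0.    -0.151]
```

View pics/w11.png

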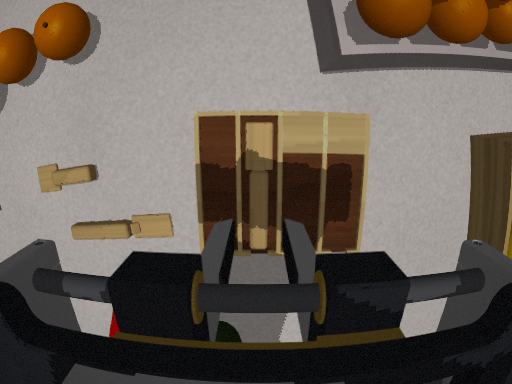

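```bash
python3 - <<'E'
from h import *
z=np.load("pics/w11.npz"); im=z['im']; c=manip.calibration("wrist"); c['world_from_camera']=z['T']
print(fitw(c,im,(60,205,180,248),SPAT,(529,-75,-1.65),thr=60,name="pics/f11.png"))
t=np.load("pics/top11.npz"); ct=manip.calibration("top")
print(fitw(ct,t['im'],(230,198,304,227),SPAT,(529,-75,-1.65),thr=60,pf=lambda p:proj(ct,p)))
print(fitw(ct,t['im'],(212,164,266,194),SCOOP,(606,-9,1.51),thr=60,pf=lambda p:proj(ct,p)))
E
```

```text
(np.float64(528.0), np.float64(-73.5), np.float64(-93.3), np.float64(0.875))
(np.float64(528.2), np.float64(-74.6), np.float64(-95.0), np.float64(0.883))
(np.float64(607.3), np.float64(-9.9), np.float64(87.4), np.float64(0.865))
```

View pics/f11.png

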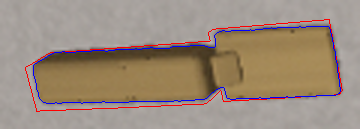

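```bash
python3 -m inch '{"grip":[-0.35,-0.05,-0.05,-0.05,-0.05,-0.05,-0.05,-0.05,-0.05,-0.05],"travel":[[-0.5,4,0],[-1,8,0],[-1.5,12,0],[-2,16,0],[-2.58,18,0],[-2.58,18,0],[-2.58,18,-2],[-2.58,18,-5],[-2.58,18,-8.5],[-2.58,18,-8.5]],"turn":[[0,0,10.5],[0,0,21],[0,0,31.5],[0,0,42],[0,0,52.5],[0,0,63],[0,0,73.5],[0,0,84],[0,0,94.4],[0,0,94.4]]}' 25; python3 - <<'E'
from h import *
im,d,c=wview("w12")
print(fitw(c,im,(190,100,330,300),SPAT,(528,-74,-1.64),thr=60,name="pics/f12.png"))
E
```

```text
clock: 23.62
eef_pos: [529.5, -75.2, 67.3]
eef_rot: [3.141, -0.012, 1.495]
wrist_force: [0.1, -0.7, 1.5]
finger_gap: 44.6
[529.5 -75.2  67.3] [ 3.141 -0.012  1.495]
(np.float64(527.5), np.float64(-74.2), np.float64(-94.8), np.float64(0.952))
```

View pics/w12.png

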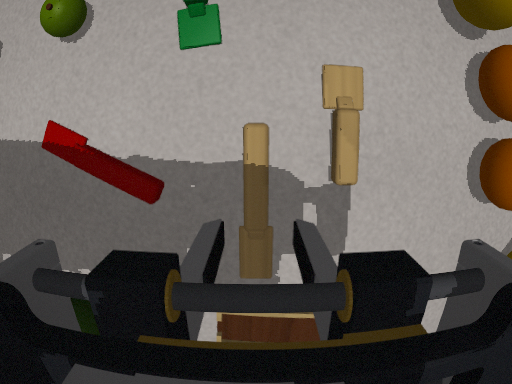

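```bash
python3 -m inch '{"grip":[-0.05,-0.05,-0.05,-0.05,-1,-1,-1,-1],"travel":[[-0.17,0.1,-3],[-0.17,0.1,-5],[-0.17,0.1,-5.75],[-0.17,0.1,-5.75],[-0.17,0.1,-5.75],[-0.17,0.1,-5.75],[-0.17,0.1,-5.75],[-0.17,0.1,-5.75]],"turn":[[-0.7,0,0],[-0.7,0,0],[-0.7,0,0],[-0.7,0,0],[-0.7,0,0],[-0.7,0,0],[-0.7,0,0],[-0.7,0,0]]}' 25
```

```text
clock: 24.68
eef_pos: [529.0, -74.4, 11.9]
eef_rot: [3.137, 0.001, 1.492]
wrist_force: [-0.4, -0.1, 4.8]
finger_gap: 19.9
```

```bash
python3 -m inch '{"grip":[-1,-1,-1,-1,-1,-1,-1,-1,-1,-1],"travel":[[0,0,4],[0,0,8],[0.5,-3,12],[1.5,-6,12],[2.5,-10,12],[3.16,-13.5,12],[3.16,-13.5,12],[3.16,-13.5,12],[3.16,-13.5,12],[3.16,-13.5,12]],"turn":[[0,0,0],[0,0,10.5],[0,0,21],[0,0,31.5],[0,0,42],[0,0,52.5],[0,0,63],[0,0,73.5],[0,0,84],[0,0,85.85]]}' 25; python3 - <<'E'
from h import *
im,d,c=wview("w13")
E
```

```text
clock: 25.92
eef_pos: [560.5, -209.4, 131.8]
eef_rot: [3.137, 0.0, 2.991]
wrist_force: [-0.1, 0.2, -0.4]
finger_gap: 19.1
[ 560.5 -209.4  131.8] [3.137 0.    2.991]
```

View pics/w13.png

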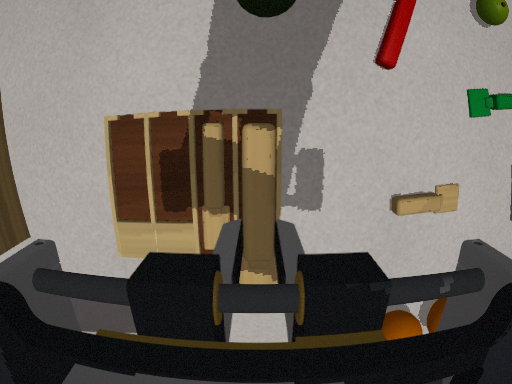

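```bash
python3 -m inch '{"grip":[-1,-1,-1,-1,-1,-1],"travel":[[0,0,-4],[0,0,-8],[0,0,-10.5],[0,0,-11.4],[0,0,-11.6],[0,0,-11.6]],"turn":[[0,0,0],[0,0,0],[0,0,0],[0,0,0],[0,0,0],[0,0,0]]}' 25; python3 - <<'E'
from h import *
im,d,c=wview("w14")
E
```

```text
clock: 26.72
eef_pos: [561.0, -209.6, 16.8]
eef_rot: [3.137, 0.002, 2.99]
wrist_force: [-1.1, -0.6, -0.2]
finger_gap: 19.8
[ 561.  -209.6   16.8] [3.137e+00 2.000e-03 2.990e+00]
```

View pics/w14.png

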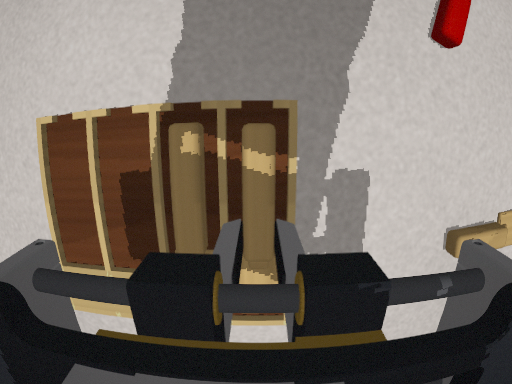

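```bash
python3 -m inch '{"grip":[-1,-1,-0.38,-0.38,-0.38,-0.38,-0.38],"travel":[[0,0,-0.15],[0,0,-0.15],[0,0,-0.15],[0,0,-0.15],[0,0,1],[0,0,7],[0,0,13]],"turn":[[0,0,0],[0,0,0],[0,0,0],[0,0,0],[0,0,0],[0,0,0],[0,0,0]]}' 25; python3 - <<'E'
from h import *
im,d,c=wview("w15")
im,d=manip.camera("top"); cv2.imwrite("pics/top15.png",im[:,:,::-1]); np.savez("pics/top15.npz",im=im,d=d)
E
```

```text
clock: 27.65
eef_pos: [560.8, -209.5, 149.2]
eef_rot: [3.137, 0.002, 2.99]
wrist_force: [1.0, 0.0, 0.3]
finger_gap: 29.1
[ 560.8 -209.5  149.2] [3.137e+00 2.000e-03 2.990e+00]
```

View pics/w15.png

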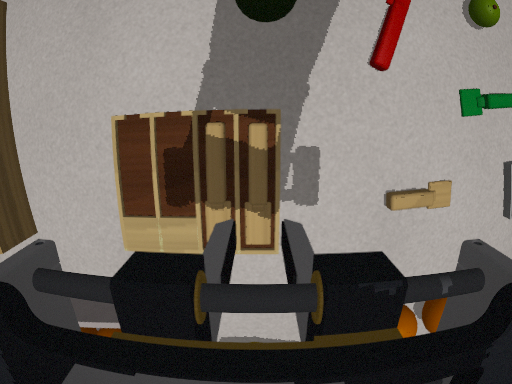

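View pics/top15.png

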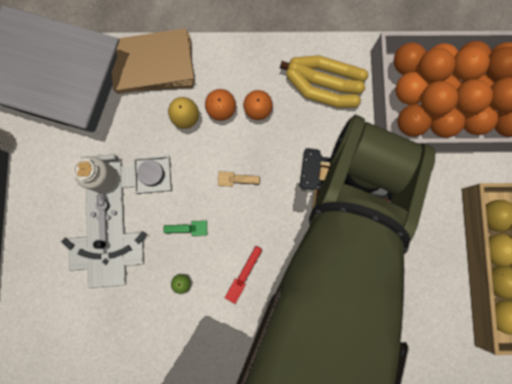

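```bash
python3 -m inch '{"grip":[-0.35,-0.05,-0.05,-0.05,-0.05,-0.05,-0.05,-0.05,-0.05,-0.05],"travel":[[1,4,0],[2,8,0],[3,12,0],[4,16,0],[4.6,20,0],[4.6,20,0],[4.6,20,-3],[4.6,20,-6],[4.6,20,-8.5],[4.6,20,-8.5]],"turn":[[0,0,-10.5],[0,0,-21],[0,0,-31.5],[0,0,-42],[0,0,-52.5],[0,0,-63],[0,0,-73.5],[0,0,-84],[0,0,-84.3],[0,0,-84.3]]}' 25; python3 - <<'E'
from h import *
im,d,c=wview("w16")
print(fitw(c,im,(190,100,330,300),SCOOP,(607,-9,1.51),thr=60,name="pics/f16.png"))
E
```

```text
clock: 29.0
eef_pos: [608.6, -10.6, 68.5]
eef_rot: [-3.14, 0.013, 1.519]
wrist_force: [0.5, 0.0, -0.6]
finger_gap: 44.8
[608.6 -10.6  68.5] [-3.14   0.013  1.519]
(np.float64(605.8), np.float64(-9.1), np.float64(86.7), np.float64(0.94))
```

View pics/w16.png

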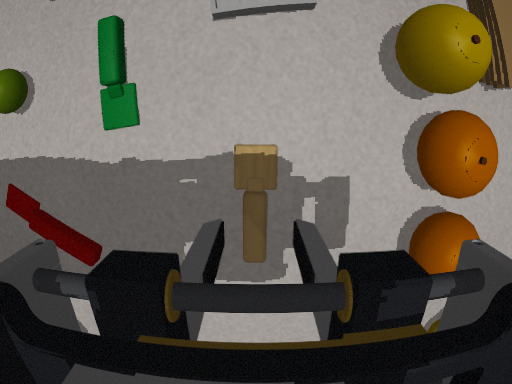

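```bash
python3 -m inch '{"grip":[-0.05,-0.05,-0.05,-0.05,-1,-1,-1,-1],"travel":[[-0.25,0.14,-3],[-0.25,0.14,-5],[-0.25,0.14,-5.85],[-0.25,0.14,-5.85],[-0.25,0.14,-5.85],[-0.25,0.14,-5.85],[-0.25,0.14,-5.85],[-0.25,0.14,-5.85]],"turn":[[0.7,0,0],[0.7,0,0],[0.7,0,0],[0.7,0,0],[0.7,0,0],[0.7,0,0],[0.7,0,0],[0.7,0,0]]}' 25
```

```text
clock: 30.05
eef_pos: [607.1, -9.2, 12.0]
eef_rot: [3.141, 0.001, 1.519]
wrist_force: [-2.0, 0.2, 4.4]
finger_gap: 19.6
```

```bash
python3 -m inch '{"grip":[-1,-1,-1,-1,-1,-1,-1,-1,-1,-1],"travel":[[0,0,5],[0,0,10],[-1,-4,13],[-2.5,-9,13],[-4,-14,13],[-5,-19,13],[-6.5,-24,13],[-7.5,-29,13],[-8.75,-33.67,13],[-8.75,-33.67,13]],"turn":[[0,0,0],[0,0,-10.5],[0,0,-21],[0,0,-31.5],[0,0,-42],[0,0,-52.5],[0,0,-63],[0,0,-73.5],[0,0,-84],[0,0,-94.5]]}' 25; python3 - <<'E'
from h import *
im,d,c=wview("w17")
E
```

```text
clock: 31.3
eef_pos: [518.3, -348.9, 141.5]
eef_rot: [3.141, 0.001, -0.14]
wrist_force: [1.0, 0.7, -0.2]
finger_gap: 20.3
[ 518.3 -348.9  141.5] [ 3.141e+00  1.000e-03 -1.400e-01]
```

View pics/w17.png

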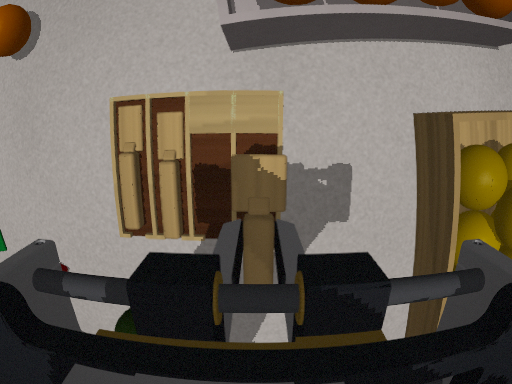

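```bash
python3 - <<'E'
from h import *
z=np.load("pics/w17.npz"); im=z['im']; c=manip.calibration("wrist"); c['world_from_camera']=z['T']
for p in [(283,91),(110,97),(119,237),(234,93)]: print(p,on_zw(c,*p,10).round(1))
for p in [(616.6,-387.5,10),(645.9,-197.7,10)]: print(projw(c,p))
print(manip.read_state()['eef_pos'])
E
```

```text
(283, 91) [ 616.2 -387.8   10. ]
(110, 97) [ 645.5 -198.7   10. ]
(119, 237) [ 481.9 -171.9   10. ]
(234, 93) [ 621.1 -337.5   10. ]
(np.float64(282.68814242000695), np.float64(90.66166257914747))
(np.float64(109.24416821724046), np.float64(96.88211034723152))
[ 518.7938293  -347.44985911  141.54639325]
```

```bash
python3 -m inch '{"grip":[-1,-1,-1,-1,-1,-1],"travel":[[0.09,0.15,0],[0.09,0.15,-4],[0.09,0.15,-8],[0.09,0.15,-10.5],[0.09,0.15,-11],[0.09,0.15,-11]],"turn":[[0,0,-0.6],[0,0,-0.6],[0,0,-0.6],[0,0,-0.6],[0,0,-0.6],[0,0,-0.6]]}' 25
```

```text
clock: 32.1
eef_pos: [520.1, -345.8, 32.3]
eef_rot: [3.141, 0.001, -0.157]
wrist_force: [0.8, 0.0, -0.6]
finger_gap: 19.9
```

```bash
python3 -m inch '{"grip":[-1,-1,-1,-1],"travel":[[-0.05,0,-1],[-0.05,0,-1.65],[-0.05,0,-1.65],[-0.05,0,-1.65]],"turn":[[0,0,0.4],[0,0,0.4],[0,0,0.4],[0,0,0.4]]}' 25; python3 - <<'E'
from h import *
im,d,c=wview("w18")
E
```

```text
clock: 32.6
eef_pos: [519.7, -345.9, 15.9]
eef_rot: [3.141, 0.0, -0.15]
wrist_force: [-0.3, 0.4, -0.6]
finger_gap: 19.5
[ 519.7 -345.9   15.9] [ 3.141  0.    -0.15 ]
```

View pics/w18.png

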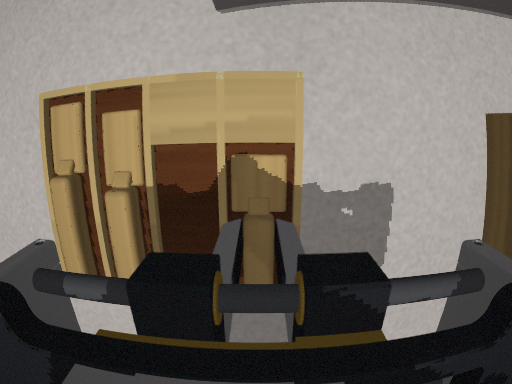

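```bash
python3 -m inch '{"grip":[-1,-0.35,-0.35,-0.35,-0.35,-0.35,-0.35],"travel":[[0,0,-0.08],[0,0,-0.08],[0,0,-0.08],[0,0,1],[0,0,7],[0,0,13],[0,0,18]],"turn":[[0,0,0],[0,0,0],[0,0,0],[0,0,0],[0,0,0],[0,0,0],[0,0,0]]}' 25; python3 -m inch '{"grip":[1,1,1,1,1,1,1,1],"travel":[[-5,-4,0],[-10,-8,0],[-15,-12,0],[-20,-15,0],[-22,-15,0],[-22,-15,0],[-22,-15,0],[-22,-15,0]],"turn":[[0,0,0],[0,0,0],[0,0,0],[0,0,0],[0,0,0],[0,0,0],[0,0,0],[0,0,0]]}'; python3 - <<'E'
from h import *
im,d=manip.camera("top"); cv2.imwrite("pics/top19.png",im[:,:,::-1]); np.savez("pics/top19.npz",im=im,d=d)
print(manip.look_for("top","spatula_a_center"),manip.look_for("top","scoop_a_center"),manip.look_for("top","cap_center"))
b=im[:,:,::-1]
cv2.imwrite("pics/t19a.png",cv2.resize(b[130:300,50:190],None,fx=3.4,fy=3.4,interpolation=cv2.INTER_CUBIC)); cv2.imwrite("pics/t19b.png",cv2.resize(b[145:260,290:420],None,fx=5,fy=5,interpolation=cv2.INTER_CUBIC))
E
```

```text
clock: 33.52
eef_pos: [519.7, -345.9, 199.5]
eef_rot: [3.139, -0.002, -0.15]
wrist_force: [-0.1, -0.5, -0.8]
finger_gap: 30.5
clock: 34.52
eef_pos: [301.0, -495.3, 199.6]
eef_rot: [3.139, -0.002, -0.148]
wrist_force: [-0.5, -0.1, -0.1]
finger_gap: 94.0
[{'bbox': [339.1, 173.7, 350.2, 234.6], 'p': 0.91}, {'bbox': [309.2, 160.9, 395.8, 246.7], 'p': 0.74}] [{'bbox': [372.6, 193.5, 395.8, 235.8], 'p': 0.85}] [{'bbox': [140.8, 160.6, 162.3, 187.2], 'p': 0.9}, {'bbox': [242.2, 88.5, 273.0, 121.6], 'p': 0.23}]
```

View pics/top19.png

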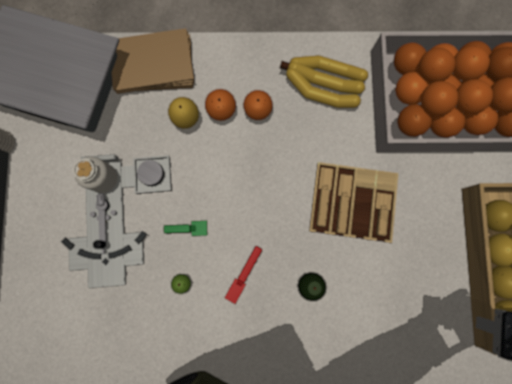

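View pics/t19a.png

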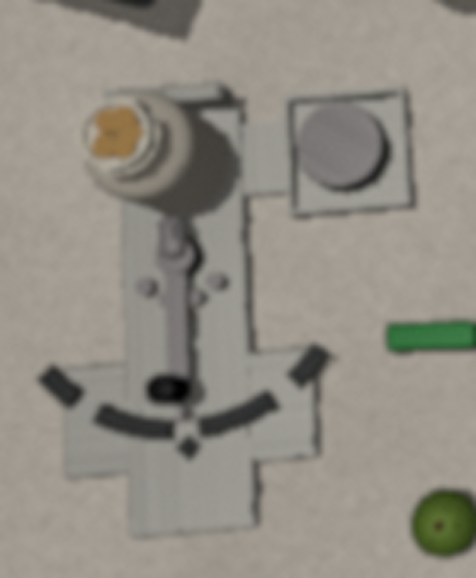

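View pics/t19b.png

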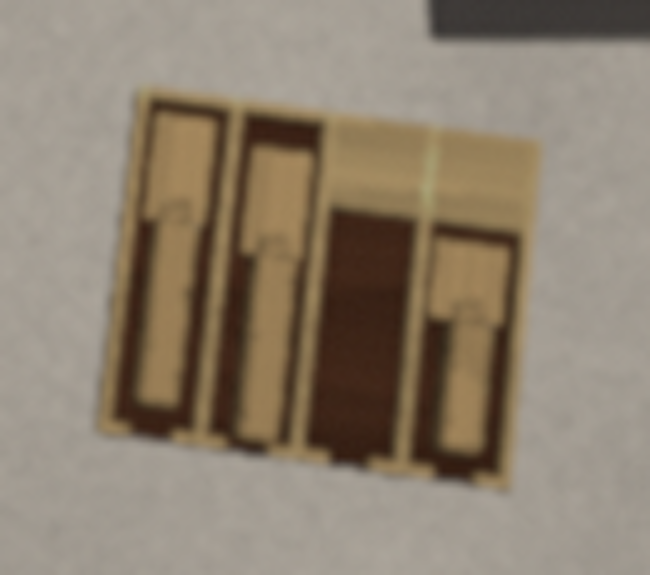

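```bash
python3 - <<'E'
from h import *
c=manip.calibration("top")
th=np.radians(-8.6); R=np.array([[np.cos(th),-np.sin(th)],[np.sin(th),np.cos(th)]]); C=np.array([549.6,-280.1])
f=lambda u,v,z: R.T@(on_z(c,290+(u+.5)/5-.5,145+(v+.5)/5-.5,z)[:2]-C)
for n,tip,tail,cen,h in [("long_a",(183,112),(159,404),(0,71.5),70),("long_b",(285,147),(258,437),(0,26.5),70),("short_b",(472,238),(460,451),(-20,-69.5),50)]:
    a=f(*tip,8)-cen; b=f(*tail,23)-cen; print(n,"tip",a.round(1),"tail",b.round(1),"centre est",((a-[h,0]+b+[h,0])/2).round(1))
cap=on_z(c,50+342.5/3.4-.5,130+145.5/3.4-.5,30); print("cap",cap.round(1))
for u,v in [(291,98),(408,90),(413,207),(295,216)]: print(on_z(c,50+u/3.4-.5,130+v/3.4-.5,16).round(1))
E
```

```text
long_a tip [73.5  1.6] tail [-67.   -0.7] centre est [3.3 0.4]
long_b tip [63.5 -3.4] tail [-75.6  -2.4] centre est [-6.  -2.9]
short_b tip [52.6  0.3] tail [-49.1   1.2] centre est [1.7 0.7]
cap [619.9 192.9  30. ]
[656.3 233.   16. ]
[661.3 152.2  16. ]
[579.2 147.1  16. ]
[573.8 227.6  16. ]
```

```bash
python3 - <<'E'
from h import *
t=np.load("pics/top19.npz"); c=manip.calibration("top"); P=cloud(c,t['d']); Z=P[...,2]
def med(u,v): 
    x,y=int(round(290+u/5)),int(round(145+v/5)); return np.median(Z[y-1:y+2,x-1:x+2]).round(1)
for n,pts in dict(la=[(183,130),(180,190),(172,240),(168,310),(160,380)],lb=[(283,165),(280,220),(270,290),(265,350),(260,420)],sb=[(472,255),(468,290),(465,340),(462,390),(460,435)]).items(): print(n,[med(*p) for p in pts])
print("cap top",[np.median(Z[y-1:y+2,x-1:x+2]).round(1) for x,y in [(145,168),(155,168),(150,173),(145,178),(155,178)]])
# pivot & knob
m=np.zeros(Z.shape,bool); m[230:260,85:112]=1; k=m&(Z>52)&(Z<75); print("knob",P[k].mean(0).round(1))
print(manip.read_state()['wrist_force'],manip.read_state()['qd'].round(3))
E
```

```text
la [np.float64(8.0), np.float64(8.1), np.float64(23.3), np.float64(23.1), np.float64(23.2)]
lb [np.float64(7.5), np.float64(7.6), np.float64(23.3), np.float64(21.7), np.float64(22.8)]
sb [np.float64(7.8), np.float64(9.5), np.float64(23.8), np.float64(22.1), np.float64(23.7)]
cap top [np.float64(28.5), np.float64(29.4), np.float64(29.2), np.float64(29.6), np.float64(29.2)]
knob [455.5 294.3  61.2]
[-0.00497312 -1.15187081 -0.63015455] [-0.006  0.001  0.001  0.001  0.001 -0.002]
```

```bash
python3 -m inch '{"grip":[1,1,1,1],"travel":[[-2,3,5],[-2,5,7],[-2,5,7],[-2,5,7]],"turn":[[0,0,0],[0,0,0],[0,0,0],[0,0,0]]}'; python3 - <<'E'
from h import *
im,d=manip.camera("side"); cv2.imwrite("pics/s20.png",im[:,:,::-1]); 
E
```

```text
clock: 35.22
eef_pos: [280.3, -445.8, 268.2]
eef_rot: [3.141, -0.001, -0.149]
wrist_force: [-0.2, -0.3, -0.2]
finger_gap: 94.1
```

View pics/s20.png

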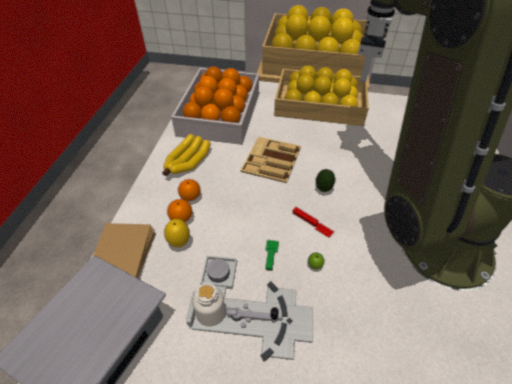

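The side view shows the cap in its rest at (219,270) and the lever on its diamond at (275,314). All three wooden tasters are in the tray at about (271,160), the fruit is in place, and no wooden taster is left on the counter.

```bash
python3 -c "
from cell import manip
print(manip.sign_off())"
```

```text
the job is handed in; nothing more can be done
None
```

The job is done and handed in at about 35 s of the 208 s allowed. The hand-in gave no verdict.

I gripped the lever's knob and swung it into the middle notch, then broke the cap loose at 60 N. I spun the cap to its stop, lifted it off and laid it in the cap rest. The two wooden spatulas went into long_b and long_a, and the one wooden scoop into short_b. Only three wooden tasters were present; I left the red spatula and the green scoop alone.

**Last checks (top and side views):**
- **Lever:** it lies on the diamond.
- **Cap:** it is flat and inside the rest, its top reading about 29 mm (30 expected).
- **Tasters:** all three are flat on the compartment floors with handles at the notched end. Blade tops read about 8 mm and handle tops about 23 mm, with one blade point on the scoop reading 9.5.
- **Fruit and arm:** the fruit stands where it was, and the arm is clear with near-zero wrist force.

**What disagreed:**
- **Cap stop:** the stop came at about 2.5 rad of tool turn instead of 2.4, so the cap probably slipped slightly in the grip. I went a little past it, then backed off before lifting.
- **Spatula in long_b:** it sits about 6 mm towards the notch, 3 mm across. That is off from where I set it down, but within the 12 and 10 mm tolerances.
- **Camera offset:** the top camera read 3 to 5 mm low in y around the stand compared with the wrist camera and the grip contacts. I used the wrist camera and contacts there.

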